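# Set and lock the sprung plate of a collet fixture

### The arm

A 6-joint arm with a two-finger parallel gripper is mounted at the origin on the work surface. World frame = base frame: x ahead of the robot, y to its left, z up, the work surface at z = 0. Lengths are in m, angles in rad, forces in N, time in s.
With the tool pointing down it reaches from about 0.35 to 0.775 m from the base axis. Payload 7.3 kg.
Tool frame: the origin (TCP) lies midway between the tips of the shut fingers; the grasp point (between the pads) lies 19 mm behind it; z points along the fingers, y is the line along which they close (so a half turn about z gives the same grasp; the last joint's range is limited). The gripper opens to 92 mm and grips with 3 to 60 N. Pads are 19 mm wide; open, the fingers measure 130 mm over their backs; the gripper's body (75 mm by 190 mm) begins 47 mm behind the grasp point.
Start: joints at [-1.314, 0.342, 1.524, -0, 1.275, -0.146], TCP at [0.206, -0.483, 0.227] pointing down, gripper open.
Joint ranges: [-2.53, 2.53], [-0.77, 2.02], [0.04, 2.7], [-1, 4.14], [0.28, 2.66], [-3.11, 3.11]. Speed limits (rad/s): [2.57, 2.57, 3.14, 3.14, 3.14, 3.14].

### API

Orientations are given as a unit quaternion [x, y, z, w].
In Python, from bench import r gives the robot as it stands.
- The arm moves only by the tool step_arm, never from a script. Its argument "moves" is a list of rows, each a list of 3 entries, a list of its own where there are three numbers: the shift along the tool's x, y, z in units of 0.3 m (1.0 is 0.3 m), then the turn about the tool's z in units of 360 degrees (1.0 is 360 degrees), then the gripper command: -1 is shut, 1 is fully open, values between are in proportion. A call has 1 to 20 rows; each row shifts and turns the commanded pose from where the row before left it, along the tool's axes as they then stand; what a row does not reach is not made up. A row lasts 1/12 s, in which the tool goes at most 41.7 mm and 7.16 degrees, less where a joint would pass 70% of its speed; a pose out of reach is approached as far as the arm can. A call with a number of a shift or a turn outside -1 to 1 is refused whole. A call with a gripper value outside its range is refused whole. The fingers move at their own pace and stop on an object; "newtons" is the grip in N (left out, the last holds). Time passes only in rows, so rows that do not move let the fingers close. It gives the time, the measured TCP pose, the force, the opening and the grip force at its end, in the units of the state.
- r.get_state(): the state, without advancing time (a new reading comes with each control period).
- r.get_image(name): name is "scene" or "top" or "wrist"; returns a dict with "color" (384x512x3 uint8, blue, green, red), "range_z" (384x512 float32, m along the optical axis (not along the pixel's ray), 0 where there is no reading), "vfov" (degrees; the focal length in pixels is half the picture's height over the tangent of half this angle, whatever the lens; pixels are square), "cx", "cy" (the principal point, pixels), "R" (3x3) and "t" (3): a world point X has camera coordinates R X + t. Camera axes: x right, y down, z forward; pixel columns grow to the right and rows downward; lengths in m; the calibration is good to about 2 mm. A picture is of the moment at which its call begins.
- r.hand_in(): hands the job in; it is judged then, once.
The state is a dict: "time_s": time; "joints": joint angles; "joint_velocities": joint speeds; "effort": joint torques, N m; "tool_pos": TCP position; "tcp_rot": TCP orientation; "ft_force": force on the tool from outside, world axes, zero at the start; "ft_torque": the same for the moment, N m; "width": opening from 0.0 (shut) to 1.0 (fully open); "grip_force": force on a finger pad.
Only numpy, scipy, OpenCV 4.12 (cv2) and the standard library are available. Lean on these libraries where they do the work, as an engineer would, in place of code of your own. Each camera call takes 0.05 s, during which the arm holds its last target. There are 200 camera calls.

### The job

Take the red-handled tamper from its rubber pad and, holding it square to the sloping brass plate, press the plate gently down until it bottoms out level, fully home, then stand the tamper back upright on its pad. After that, put the blue square key fully into the lock beside the plate, turn it clockwise as far as it goes and let go, leaving it in the lock. Press the plate only with the tamper, never let it cant over, and leave the two collets and the drill chuck where they are.

Things in the scene. Friction and masses are not known exactly. Their poses are not given: they have to be found in the camera images.
- tamper_mid (a point): Tamper, 95 mm tall: round steel foot 50 mm diameter and 14 mm thick, thin 16 mm neck, and on top a red square grip 24 x 24 mm, from 47 to 95 mm above the flat underside (grip centre 71 mm above the underside). This point is on its axis half-way up, 47.5 mm above the underside (so 23.5 mm below the grip centre). z: up its axis; x and y: square to the grip's flats. About 0.32 kg. It starts standing on the pad.
- tamper: The same tamper; origin at the centre of its flat underside, axes as tamper_mid.
- pad: Fixed round black rubber pad, 80 mm diameter, 6 mm thick, where the tamper starts and must stand again. Origin at the centre of its underside, on the bench.
- rim (a point): Centre of the round well (68 mm diameter) in the grey sloping top of the fixture, at the level of that top surface, 85 mm above the bench. z: square out of the slope, 30 degrees from vertical, leaning to the fixture's -x side (roughly to the robot). The sloping top is 120 mm (up the slope, x) by 110 mm (y). The tamper's foot fits into the well with 9 mm to spare all round.
- plate_top (a point): Centre of the upper face of the sprung brass plate (62 mm diameter) in the well; z: square out of the plate. At the start it stands 4 mm proud of the sloping top; fully home it lies 8 mm below it. It also rocks a little on springs (about 3 N m per radian) if pushed off-centre or askew.
- plate: The same brass plate; origin and axes as plate_top.
- plate_press (a joint): How far the plate is pressed in, in m: 0 at the start, 0.012 fully home on its stop. A spring (2 N rising to 5 N) and a friction brake (8 N) resist: it yields at about 10 N, needs about 13 N near the bottom, and the brake keeps it where it is left, so a part-way press stays part-way.
- fixture: The whole fixed fixture: base 150 x 215 x 12 mm, sloping plate seat, and the lock block on its +y side (60 x 60 mm, top 47 mm above the bench, centre 105 mm to +y of the seat's centre). Origin on the bench under the well's centre; z up.
- socket (a point): Centre of the lock's square hole at its mouth, on the top of the brass lock barrel, 6 mm below the lock block's top (41 mm above the bench) in a 40 mm round recess. Hole 15 x 15 mm, 16 mm deep, 3 mm chamfer. x and y: square to the hole's sides, turning with the barrel; z up. A red mark on the barrel lies at its +x side.
- lock (a joint): Lock barrel angle in rad: grows clockwise seen from above; at the start 0 to 0.25, stop at 1.1. Slight friction (0.04 N m), stays where it is left. The key has about 0.30 rad of play in the hole, either way, so it must be turned that much further than the barrel.
- key_mid (a point): Key, 68 mm tall: square steel shank 12 x 12 mm and 38 mm long, a 20 mm round collar 4 mm thick, and on top a flat blue bow 40 mm (x) by 12 mm (y) by 26 mm high (bow centre 55 mm above the tip). This point is on its axis half-way up, 34 mm above the tip of the shank (21 mm below the bow's centre). z: up its axis; x: along the bow's width. 0.08 kg. It starts upright in the key block. Fully in the lock its tip is 16 mm below the hole's mouth.
- key: The same key; origin at the tip of the shank, axes as key_mid.
- key_block: Fixed wooden block 64 x 64 x 30 mm with a 16 mm square hole 22 mm deep that holds the key. Origin at the centre of its underside.
- collet_a: Bystander: brown steel collet ring, 64 mm diameter, 30 mm tall; origin at its underside.
- collet_b: Bystander: brown steel collet ring, 48 mm diameter, 34 mm tall; origin at its underside.
- chuck: Bystander: bright steel drill chuck standing on end, 44 mm diameter, 66 mm tall; origin at its underside.
Things that resemble listed ones, but are neither listed nor needed, are in the scene too. Of the things that look like the key, the smallest one is meant.

How it is judged:
By the outcome, as a careful person would: the job done as asked, in the order asked, and still so for the second after the job is handed in, with the robot touching nothing.
It also fails if it takes over 72 s, if anything falls off the work surface, if the arm or the gripper's body presses on something with over 40 N, if the wrist force passes 120 N, or if a joint passes its speed limit or range.

## Working session

There is one attempt and no reset: what is moved stays moved. The work goes in short steps, Python scripts to look and compute and a tool call to move; the robot and the scene stay as the last step left them, time stands still between calls to the robot, and variables do not carry over. Pictures are saved under pics/ and viewed, at most 10 in all, crops included, and the job is handed in when it is done.

Besides the shell and the picture viewer there is one more tool, called after "Call:" as a command line: name --argument value ..., lists and objects as JSON in quotes. step_arm: Moves the arm, as the interface text tells. Its arguments: {"type":"object","properties":{"moves":{"type":"array"},"newtons":{"type":"number"}},"required":["moves"]}

```bash
ls; mkdir -p pics; python3 - <<'E'
from bench import r
import cv2,numpy as np,pickle
d={}
for n in("scene","top"):
    d[n]=r.get_image(n); i=d[n]
    cv2.imwrite(f"pics/{n}0.png",i["color"]); print(n,i["vfov"],i["cx"],i["cy"],np.round(i["R"],3).tolist(),np.round(i["t"],3))
pickle.dump(d,open("im0.pkl","wb"))
s=r.get_state();print(s)
E
```

```text
pics
scene 55.59190294584305 249.73874460212454 190.68531650044326 [[-0.853, 0.522, -0.002], [0.362, 0.588, -0.723], [-0.376, -0.618, -0.69]] [ 0.541 -0.158  1.292]
top 53.434427994623825 256.54805451225974 187.44066282746218 [[-0.03, -1.0, -0.005], [-0.999, 0.03, -0.03], [0.03, 0.004, -1.0]] [-0.01   0.594  1.045]
{'time_s': 0.1, 'joints': array([-1.31403440e+00,  3.42649277e-01,  1.52487310e+00,  6.50817602e-06,
        1.27540503e+00, -1.45985935e-01]), 'joint_velocities': array([-4.69946548e-04,  5.03217674e-04, -5.47915897e-04, -9.49527708e-05,
        5.02026108e-04,  5.03272697e-04]), 'effort': array([ 1.21259967e-03, -4.32006848e+01, -2.44693476e+01,  7.18639302e-02,
        5.26133215e-02, -4.95519964e-05]), 'tool_pos': array([ 0.20571391, -0.48264658,  0.22613331]), 'tcp_rot': array([ 9.79792666e-01,  2.00014714e-01, -3.38380114e-05, -6.66525410e-04]), 'ft_force': array([ 0.1288365 , -0.30910647, -0.03046919]), 'ft_torque': array([0.01695528, 0.00183475, 0.02674451]), 'grip_force': 0.0, 'width': 0.999602930022838}
```

View pics/scene0.png

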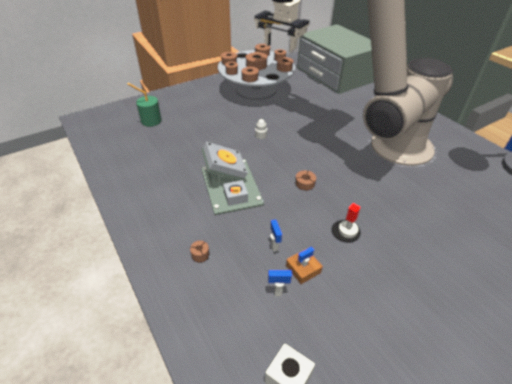

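View pics/top0.png

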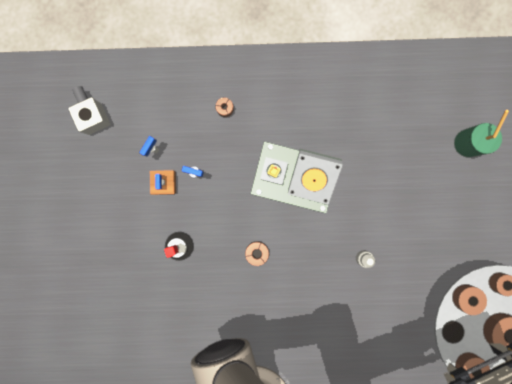

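Key candidates in the top view are (158,182) in the wooden block, (192,171) and (148,147). The other shapes that could mislead are the white box at (86,114) and the small grey thing at (367,260). The only red grip is at (170,252), and the chuck may be the (367,260) object. I'll check the keys in one close crop.

```bash
cat > h.py <<'E'
import cv2,numpy as np,pickle
def f(i): return 192/np.tan(np.radians(i["vfov"])/2)
def pts(i):
    v,u=np.mgrid[0:384,0:512]; z=i["range_z"]; F=f(i)
    c=np.stack([(u-i["cx"])/F*z,(v-i["cy"])/F*z,z],-1)
    return (c-i["t"])@i["R"]     # R^T (c-t)
def ray(i,u,v,z):
    d=np.array([(u-i["cx"])/f(i),(v-i["cy"])/f(i),1])@i["R"]; o=-i["t"]@i["R"]
    return o+d*(z-o[2])/d[2]
def hsv(i): return cv2.cvtColor(i["color"],cv2.COLOR_BGR2HSV)
def blobs(m,mn=12):
    n,l,s,c=cv2.connectedComponentsWithStats(m.astype(np.uint8))
    return [(l==k) for k in range(1,n) if s[k,4]>=mn]
E
python3 - <<'E'
from h import *
d=pickle.load(open("im0.pkl","rb"))
a=cv2.resize(d["scene"]["color"][160:310,180:380],(800,600),interpolation=cv2.INTER_CUBIC)
b=cv2.resize(d["top"]["color"][130:270,130:350],(800,509),interpolation=cv2.INTER_CUBIC)
cv2.imwrite("pics/sc.png",a);cv2.imwrite("pics/tc.png",b)
for n in d:
    i=d[n];P=pts(i);H=hsv(i)
    for nm,m in(("blue",(H[...,0]>100)&(H[...,0]<125)&(H[...,1]>150)&(H[...,2]>80)),("red",((H[...,0]<5)|(H[...,0]>174))&(H[...,1]>170)&(H[...,2]>100)),
      ("yel",(H[...,0]>18)&(H[...,0]<32)&(H[...,1]>140)),("brown",(H[...,0]>4)&(H[...,0]<16)&(H[...,1]>120))):
        for b in blobs(m):
            y,x=np.nonzero(b);p=P[b]; 
            print(n,nm,len(x),np.round([x.mean(),y.mean()],1),"med",np.round(np.median(p,0),3),"zmax",np.round(np.percentile(p[:,2],[5,95]),3), np.round(cv2.minAreaRect(np.c_[x,y].astype(np.float32))[1:][0],1))
E
```

```text
scene blue 37 [509.6 145.5] med [-0.607  0.108 -0.167] zmax [-0.179 -0.136] [11.  4.]
scene blue 137 [276. 230.] med [0.646 0.144 0.088] zmax [0.069 0.091] [22.1  7.1]
scene blue 97 [305.9 253.2] med [0.619 0.232 0.075] zmax [0.061 0.079] [ 6.5 16.5]
scene blue 253 [279.7 275.8] med [0.711 0.254 0.086] zmax [0.065 0.091] [12. 22.]
scene red 150 [352.5 212.2] med [0.446 0.199 0.091] zmax [0.064 0.103] [ 9.7 17. ]
scene yel 124 [226.2 156.3] med [ 0.613 -0.173  0.092] zmax [0.08  0.102] [17.7  8.5]
scene yel 20 [236.6 188.4] med [ 0.631 -0.081  0.041] zmax [0.039 0.044] [6.2 3.4]
scene brown 6112 [184.1  38.9] med [ 0.306 -1.195  0.032] zmax [-0.191  0.209] [91.4 97.2]
scene brown 525 [303.8 267.9] med [0.63  0.243 0.03 ] zmax [0.013 0.033] [29.7 26.7]
top blue 128 [147.5 145.6] med [0.707 0.249 0.088] zmax [0.076 0.091] [ 7.2 18.7]
top blue 54 [192.4 170.8] med [0.638 0.137 0.088] zmax [0.084 0.092] [19.6  5.1]
top blue 44 [158.7 180.8] med [0.616 0.224 0.076] zmax [0.065 0.08 ] [12.  3.]
top red 24 [174.3 249.3] med [0.44  0.185 0.093] zmax [0.074 0.102] [6.5 3.6]
top yel 23 [500.7 123. ] med [ 0.725 -0.617  0.153] zmax [0.132 0.171] [ 0.4 24.6]
top brown 366 [163.5 181.4] med [0.618 0.218 0.03 ] zmax [0.023 0.033] [22. 24.]
```

View pics/sc.png

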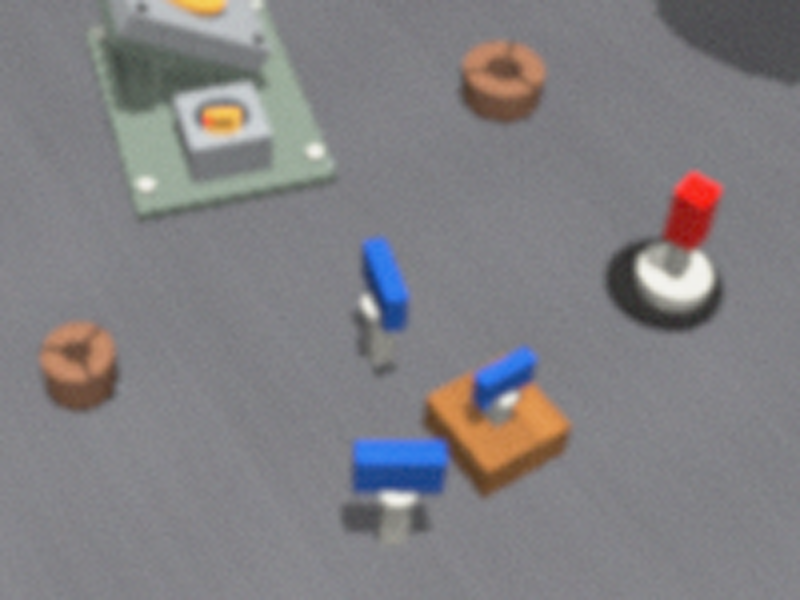

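View pics/tc.png

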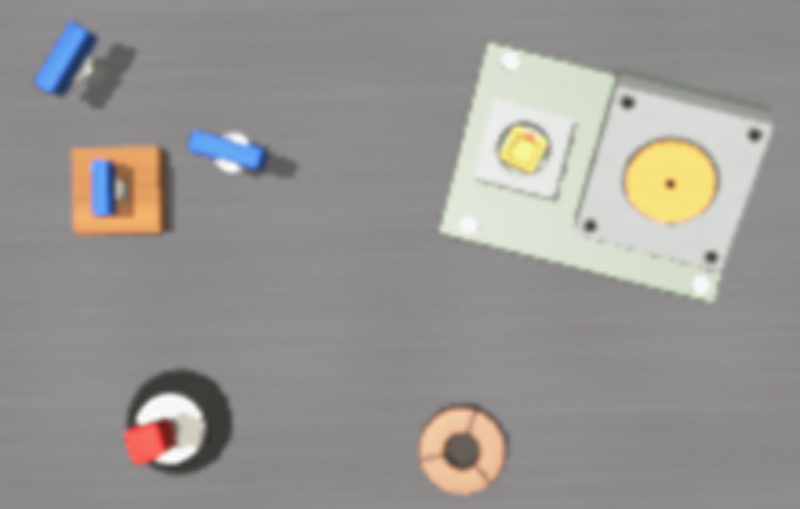

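The crops show the key in the wooden block (tc.png (103,187)) is the smallest and the only one standing in a block, with its top at 79 mm, so it's the right one. The tamper is at tc.png (170,430), the plate at (670,183) and the lock at (525,148) with its red mark to the upper right. Next I'll go over the fixture with the wrist camera.

Call:
step_arm --moves '[[[0,0,-0.13],0,1],[[0,0,-0.13],0,1],[[0.11,-0.046,-0.007],0,1],[[0.11,-0.046,-0.007],0,1],[[0.11,-0.046,-0.007],0,1],[[0.11,-0.046,-0.007],0,1],[[0.11,-0.046,-0.007],0,1],[[0.11,-0.046,-0.007],0,1],[[0.11,-0.046,-0.007],0.015,1],[[0.11,-0.046,-0.007],0.015,1],[[0.11,-0.046,-0.007],0.015,1],[[0.11,-0.046,-0.007],0.015,1],[[0.11,-0.046,-0.007],0.015,1],[[0.11,-0.046,-0.007],0.015,1],[[0.11,-0.046,-0.007],0.012,1],[[0,0,0],0,1]]'

```text
time_s: 1.43
tool_pos: [0.5739, -0.2054, 0.3297]
tcp_rot: [0.993, -0.119, -0.0, -0.001]
ft_force: [-0.6, 0.5, -0.6]
width: 1.002
grip_force: 0.0
```

```bash
cat >> h.py <<'E'
def st(s):
    from scipy.spatial.transform import Rotation as Q
    M=Q.from_quat(s["tcp_rot"]).as_matrix()
    print("t %.2f"%s["time_s"],"pos",np.round(s["tool_pos"],4),"yaw %.2f"%np.degrees(np.arctan2(M[1,0],M[0,0])),"tilt",np.round(M[2],4),"F",np.round(s["ft_force"],2),"T",np.round(s["ft_torque"],3),"w %.1f mm g %.1f"%(s["width"]*92,s["grip_force"]),"j",np.round(s["joints"],2))
    return M
E
python3 - <<'E'
from h import *
from bench import r
i=r.get_image("wrist");pickle.dump(i,open("w1.pkl","wb"));cv2.imwrite("pics/w1.png",i["color"])
print(np.round(i["R"],3),-i["t"]@i["R"],i["vfov"]);st(r.get_state())
E
```

```text
[[-0.236 -0.972 -0.002]
 [-0.929  0.225  0.294]
 [-0.285  0.071 -0.956]] [ 0.6514874  -0.22382831  0.48747725] 62.188951261109125
t 1.48 pos [ 0.5716 -0.2064  0.3298] yaw -13.49 tilt [-2.5e-03 -9.0e-04 -1.0e+00] F [-0.38 -0.68 -0.77] T [ 0.051  0.072 -0.033] w 92.2 mm g 0.0 j [-0.47  0.45  1.07  0.    1.62  1.33]
```

View pics/w1.png

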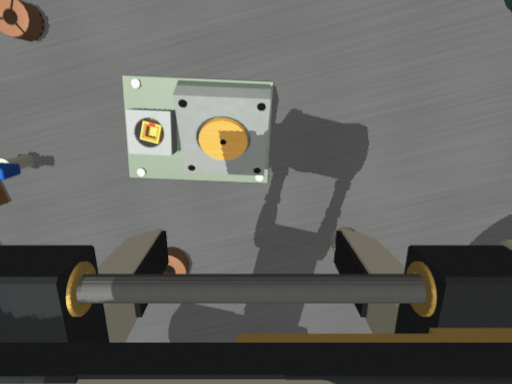

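The wrist view shows the plate disc centred near (223,139), the lock barrel at (151,132) with its red mark just up-right of the hole, and the collet at (175,262). I'll measure these.

```bash
cat > fx.py <<'E'
from h import *
def meas(i,n):
    P=pts(i);H=hsv(i);z=P[...,2]
    box=(abs(P[...,0]-.61)<.13)&(abs(P[...,1]+.14)<.16)
    y=box&(H[...,0]>15)&(H[...,0]<35)&(H[...,1]>110)
    B=sorted(blobs(y,8),key=lambda b:-b.sum())
    pl=B[0]; c=np.argwhere(pl)[:,::-1].astype(np.float32)
    q=P[pl];cen=np.median(q,0);_,_,V=np.linalg.svd(q-q.mean(0));nrm=V[2]*np.sign(V[2][2])
    hull=cv2.convexHull(c)[:,0];e=cv2.fitEllipse(hull)
    o=-i["t"]@i["R"];d=np.array([(e[0][0]-i["cx"])/f(i),(e[0][1]-i["cy"])/f(i),1])@i["R"]
    X=o+d*(((q.mean(0)-o)@nrm)/(d@nrm))
    print(n,"plate N",len(q),"ctr",np.round(X,4),"nrm",np.round(nrm,3),"tilt %.1f yaw %.1f"%(np.degrees(np.arccos(nrm[2])),np.degrees(np.arctan2(-nrm[1],-nrm[0]))))
    g=box&(H[...,1]<40)&(z>.06)&(z<.13);q=P[g];
    for _ in range(4):
        m=q.mean(0);_,_,V=np.linalg.svd(q-m,full_matrices=False);q=q[abs((q-m)@V[2])<.004]
    n2=V[2]*np.sign(V[2][2]);print("  top N",len(q),"nrm",np.round(n2,3),"tilt %.1f yaw %.1f"%(np.degrees(np.arccos(n2[2])),np.degrees(np.arctan2(-n2[1],-n2[0]))),"plate-above-top",round(float((X-m)@n2),4))
    for b in B[1:4]:
        c=np.argwhere(b)[:,::-1].mean(0);print("  yel",b.sum(),np.round(c,1),np.round(np.median(P[b],0),4),np.round(ray(i,*c,.041),4))
    rd=box&((H[...,0]<8)|(H[...,0]>172))&(H[...,1]>140)
    for b in blobs(rd,3):
        c=np.argwhere(b)[:,::-1].mean(0);print("  red",b.sum(),c,np.round(ray(i,*c,.041),4))
    g=box&(H[...,1]<45)&(abs(z-.047)<.004)
    for b in blobs(g,60):
        c=np.argwhere(b)[:,::-1];w=np.array([ray(i,*p,.047)[:2] for p in c],np.float32);a=cv2.minAreaRect(w);print("  block",len(c),np.round(np.array(a[0]),4),np.round(a[1],4),a[2])
    gr=box&(H[...,0]>35)&(H[...,0]<85)&(H[...,1]>25)&(abs(z-.012)<.008)
    c=np.argwhere(gr)[:,::-1];w=np.array([ray(i,*p,.012)[:2] for p in c],np.float32);a=cv2.minAreaRect(w);print("  base",len(c),np.round(a[0],4),np.round(a[1],4),a[2])
E
python3 - <<'E'
from fx import *
d=pickle.load(open("im0.pkl","rb"));d["wrist"]=pickle.load(open("w1.pkl","rb"))
for n in d: meas(d[n],n)
i=d["wrist"];a=cv2.resize(i["color"][70:190,115:285],(800,565),interpolation=cv2.INTER_CUBIC);cv2.imwrite("pics/w1c.png",a)
E
```

```text
scene plate N 159 ctr [ 0.6121 -0.1729  0.0909] nrm [-0.47   0.158  0.868] tilt 29.7 yaw -18.5
  top N 227 nrm [-0.351  0.197  0.915] tilt 23.7 yaw -29.4 plate-above-top 0.0082
  yel 44 [235.8 189.3] [ 0.6324 -0.0823  0.04  ] [ 0.6348 -0.0783  0.041 ]
  block 221 [ 0.639  -0.0756] [0.0657 0.0604] 73.6921615600586
  base 203 [ 0.6263 -0.1212] [0.1926 0.143 ] 73.66696166992188
top plate N 421 ctr [ 0.6071 -0.1744  0.0962] nrm [ 0.999 -0.032  0.01 ] tilt 89.4 yaw 178.1
  top N 828 nrm [-0.453  0.133  0.882] tilt 28.2 yaw -16.3 plate-above-top 0.01
  yel 61 [273.3 171. ] [ 0.6353 -0.0739  0.0405] [ 0.6348 -0.0744  0.041 ]
  block 323 [ 0.6358 -0.0745] [0.0597 0.0602] 73.43793487548828
  base 9 [ 0.5922 -0.1205] [0.1559 0.0884] 15.52316665649414
wrist plate N 3015 ctr [ 0.5866 -0.2459  0.4219] nrm [-0.748  0.165  0.643] tilt 50.0 yaw -12.5
  top N 2267 nrm [-0.445  0.129  0.886] tilt 27.6 yaw -16.2 plate-above-top 0.3002
  yel 1650 [222.8 138.3] [ 0.6092 -0.1771  0.09  ] [ 0.6037 -0.171   0.041 ]
  yel 846 [424.6 288.8] [ 0.592  -0.258   0.4129] [ 0.2932 -0.4249  0.041 ]
  yel 831 [ 77.1 288.9] [ 0.6142 -0.1656  0.413 ] [0.4248 0.122  0.041 ]
  red 11 [151.18181818 124.63636364] [ 0.645  -0.0799  0.041 ]
  block 1314 [ 0.6372 -0.0754] [0.0609 0.0601] 73.92243194580078
  base 3700 [ 0.6197 -0.1344] [0.2131 0.1478] 73.92803192138672
```

View pics/w1c.png

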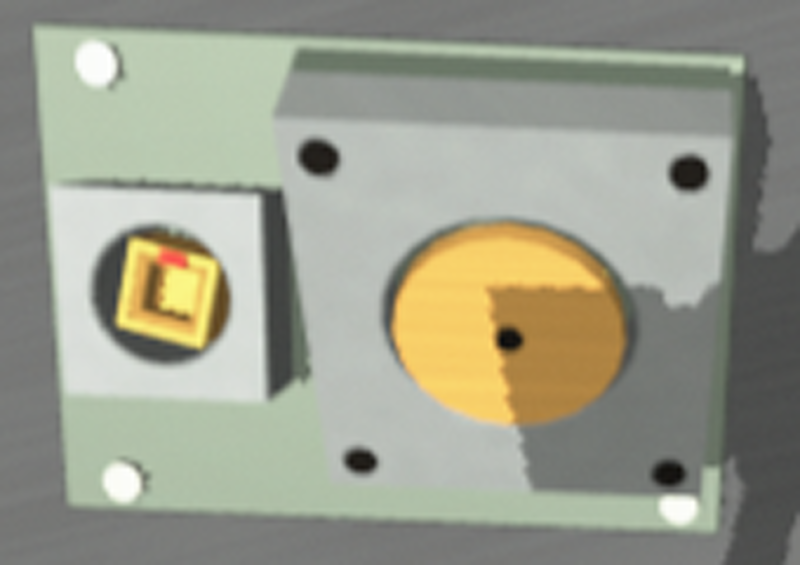

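The close crop shows the barrel turned about 11° clockwise from the fixture axes. Its hole is at crop (170,293), its red mark at (173,259), and the plate's centre dot at (508,338). Next: the key, then the tamper.

Call:
step_arm --moves '[[[-0.03,-0.119,0],0,1],[[-0.03,-0.119,0],0,1],[[-0.03,-0.119,0],0,1],[[-0.03,-0.119,0],0,1],[[-0.03,-0.119,0],0,1],[[-0.03,-0.119,0],0,1],[[-0.03,-0.119,0],0,1],[[-0.03,-0.119,0],0,1],[[-0.03,-0.119,0],0,1],[[-0.03,-0.119,0],0,1],[[-0.03,-0.119,0],0,1],[[-0.03,-0.119,0],0,1],[[0,0,0],0,1],[[0,0,0],0,1]]'

```text
time_s: 2.65
tool_pos: [0.5647, 0.2349, 0.3315]
tcp_rot: [0.993, -0.117, -0.0, 0.0]
ft_force: [0.5, -0.8, 0.4]
width: 0.998
grip_force: 0.0
```

```bash
python3 - <<'E'
from h import *
from bench import r
i=r.get_image("wrist");pickle.dump(i,open("w2.pkl","wb"));cv2.imwrite("pics/w2.png",i["color"]);st(r.get_state())
E
```

```text
t 2.70 pos [0.565  0.2335 0.3317] yaw -13.57 tilt [-4.0e-04  1.2e-03 -1.0e+00] F [ 0.26 -0.02  0.53] T [ 0.056 -0.004 -0.059] w 92.0 mm g 0.0 j [ 0.27  0.46  1.06 -0.    1.62  2.07]
```

Call:
step_arm --moves '[[[-0.107,0.046,0],0,1],[[-0.107,0.046,0],0,1],[[-0.107,0.046,0],0,1],[[-0.107,0.046,0],0,1],[[-0.107,0.046,0],0,1],[[0,0,0],0,1],[[0,0,0],0,1]]'

```text
time_s: 3.28
tool_pos: [0.3923, 0.2031, 0.333]
tcp_rot: [0.993, -0.12, 0.001, -0.0]
ft_force: [0.5, 0.2, 0.1]
width: 1.002
grip_force: 0.0
```

```bash
python3 - <<'E'
from h import *
from bench import r
i=r.get_image("wrist");pickle.dump(i,open("w3.pkl","wb"));st(r.get_state())
j=pickle.load(open("w2.pkl","rb"))
cv2.imwrite("pics/w23.png",np.hstack([cv2.resize(x["color"],(400,300)) for x in(j,i)]))
def rect(i,m,z,n):
    w=np.array([ray(i,u,v,z)[:2] for v,u in np.argwhere(m)],np.float32);a=cv2.minAreaRect(w);print(n,m.sum(),np.round(a[0],4),np.round(a[1],4),"%.1f"%a[2])
for n,i in(("key",j),("tamp",i)):
    P=pts(i);H=hsv(i);z=P[...,2]
    bl=(H[...,0]>100)&(H[...,0]<125)&(H[...,1]>130)&(H[...,2]>60)
    for b in blobs(bl,30):
        t=np.percentile(z[b],90);c=b&(z>t-.006);print(n,"blue top z",round(float(t),4),np.round(np.median(P[c],0),4));rect(i,c,t,"  rect")
    rd=((H[...,0]<8)|(H[...,0]>172))&(H[...,1]>140)
    for b in blobs(rd,30):
        t=np.percentile(z[b],90);c=b&(z>t-.006);print(n,"red z",round(float(t),4),np.round(np.median(P[c],0),4));rect(i,c,t,"  rect")
    br=(H[...,0]>4)&(H[...,0]<18)&(H[...,1]>100)&(abs(z-.03)<.006)
    for b in blobs(br,300): rect(i,b,.03,n+" brown")
    ft=(H[...,1]<50)&(H[...,2]>120)&(abs(z-.02)<.005)
    for b in blobs(ft,60): rect(i,b,.02,n+" foot")
    pad=(H[...,2]<60)&(abs(z-.006)<.006)
    for b in blobs(pad,200): rect(i,b,.006,n+" pad")
E
```

```text
t 3.33 pos [0.3935 0.2035 0.3328] yaw -13.74 tilt [ 2.1e-03 -7.0e-04 -1.0e+00] F [ 0.52  0.77 -0.39] T [0.058 0.055 0.046] w 92.3 mm g 0.0 j [ 0.3   0.12  1.53 -0.    1.49  2.12]
key blue top z 0.0892 [0.7081 0.2508 0.088 ]
  rect 638 [0.7077 0.2512] [0.0165 0.0512] 59.6
key blue top z 0.0891 [0.6399 0.1382 0.0879]
  rect 570 [0.6398 0.1384] [0.0516 0.0149] 73.2
key blue top z 0.0765 [0.6162 0.2286 0.0755]
  rect 261 [0.616  0.2286] [0.0108 0.0383] 89.7
key red z 0.1009 [0.4388 0.1958 0.1002]
  rect 297 [0.4393 0.196 ] [0.0252 0.0236] 16.3
key brown 1702 [0.6161 0.2292] [0.0634 0.0636] 0.0
key brown 1084 [ 0.4176 -0.0206] [0.0645 0.0622] 39.7
key foot 473 [0.4407 0.1963] [0.0428 0.049 ] 6.8
key pad 799 [0.444  0.1906] [0.0773 0.0716] 84.3
tamp red z 0.1015 [0.4374 0.1954 0.1005]
  rect 381 [0.4374 0.1956] [0.0236 0.0235] 15.1
tamp brown 771 [0.5887 0.2311] [0.0665 0.023 ] 76.3
tamp brown 1378 [ 0.4155 -0.0204] [0.0631 0.0616] 85.4
tamp foot 490 [0.438  0.1955] [0.0492 0.0479] 70.0
tamp pad 1187 [0.4395 0.1916] [0.076  0.0781] 77.6
```

View pics/w23.png

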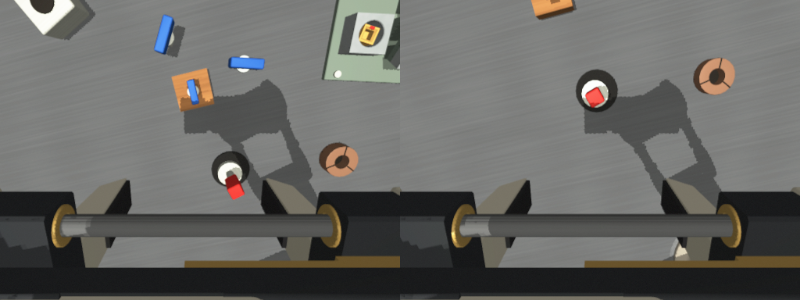

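The left half shows the small key in its block at (193,92), with its bow along the world x axis, and the tamper at (233,175). The right half shows the tamper at (595,95) with its grip flats at about 15.5°. I'll go for the tamper.

Call:
step_arm --moves '[[[0,0,0.1],-0.0162,1],[[0,0,0.1],-0.0162,1],[[0,0,0.1],-0.0162,1],[[0,0,0.1],-0.0162,1],[[0,0,0.1],-0.0162,1],[[0.068,0.033,0.05],0,1],[[0.068,0.032,0.05],0,1],[[0,0,0],0,1]]' --newtons 6

```text
time_s: 4.0
tool_pos: [0.441, 0.1952, 0.1487]
tcp_rot: [0.991, 0.134, -0.001, 0.001]
ft_force: [0.4, -0.3, 0.3]
width: 1.002
grip_force: 0.0
```

```bash
python3 - <<'E'
from h import *
from bench import r
M=st(r.get_state());s=r.get_state();print("need tool-units",(np.array([.438,.1955,.058])-s["tool_pos"])@M/.3)
E
```

```text
t 4.00 pos [0.441  0.1952 0.1487] yaw 15.37 tilt [-2.6e-03  9.0e-04 -1.0e+00] F [ 0.38 -0.29  0.32] T [-0.058  0.03   0.015] w 92.2 mm g 0.0 j [ 0.26  0.35  1.75 -0.    1.04  1.56]
need tool-units [-0.00862863 -0.00397436  0.30233645]
```

Call:
step_arm --moves '[[[-0.005,0,0.08],0,1],[[0,0,0.08],0,1],[[0,0,0.08],0,1],[[0,0,0.062],0,1],[[0,0,0],0,1],[[0,0,0],0,-1],[[0,0,0],0,-1],[[0,0,0],0,-1],[[0,0,0],0,-1],[[0,0,0],0,-1],[[0,0,0],0,-1],[[0,0,0],0,-1],[[0,0,0],0,-1]]' --newtons 6

```text
time_s: 5.08
tool_pos: [0.4364, 0.1965, 0.0616]
tcp_rot: [0.991, 0.135, 0.0, 0.0]
ft_force: [1.3, 0.4, -0.5]
width: 0.468
grip_force: 0.0
```

```bash
python3 - <<'E'
from h import *
from bench import r
M=st(r.get_state());
E
```

```text
t 5.08 pos [0.4364 0.1965 0.0616] yaw 15.52 tilt [ 4.e-04  1.e-04 -1.e+00] F [ 1.34  0.39 -0.51] T [-0.018  0.023  0.038] w 43.0 mm g 0.0 j [ 0.26  0.47  1.86 -0.    0.81  1.56]
```

Call:
step_arm --moves '[[[0,0,0.006],0,-1],[[0,0,0],0,-1],[[0,0,0],0,-1],[[0,0,0],0,-1],[[0,0,0],0,-1],[[0,0,0],0,-1],[[0,0,0],0,-1]]' --newtons 6

```text
time_s: 5.67
tool_pos: [0.4362, 0.1964, 0.0594]
tcp_rot: [0.991, 0.135, -0.0, 0.0]
ft_force: [0.8, -1.1, -3.3]
width: 0.262
grip_force: 6.0
```

```bash
python3 - <<'E'
from h import *
from bench import r
M=st(r.get_state());
P=[];
for k in range(4):
    r.get_image("wrist");s=r.get_state();P.append(np.r_[s["tool_pos"],s["ft_force"]])
print(np.round(P,4))
E
```

```text
t 5.67 pos [0.4362 0.1964 0.0594] yaw 15.52 tilt [-4.e-04  2.e-04 -1.e+00] F [ 0.81 -1.08 -3.29] T [-0.16   0.001 -0.008] w 24.1 mm g 6.0 j [ 0.26  0.47  1.86 -0.    0.81  1.56]
[[ 0.4362  0.1964  0.0594  0.8389 -0.7485 -0.3554]
 [ 0.4362  0.1964  0.0594  0.3736 -0.6699 -2.544 ]
 [ 0.4362  0.1964  0.0594 -0.0363 -0.3769 -3.2644]
 [ 0.4362  0.1965  0.0594 -0.0197 -0.1355 -2.642 ]]
```

Call:
step_arm --moves '[[[0,0,0.004],0,-1],[[-0.0106,0,-0.0032],0,-1],[[-0.0106,0,-0.0032],0,-1],[[-0.0109,0,-0.0022],0,-1],[[-0.0109,0,-0.0022],0,-1],[[-0.011,0,-0.0013],0,-1],[[-0.011,0,-0.0013],0,-1],[[-0.011,0,-0.0003],0,-1],[[-0.011,0,-0.0003],0,-1],[[-0.011,0,0.0007],0,-1],[[-0.011,0,0.0007],0,-1],[[-0.011,0,0.0016],0,-1],[[-0.011,0,0.0016],0,-1],[[0,0,0],0,-1]]' --newtons 6

```text
time_s: 7.03
tool_pos: [0.3976, 0.1858, 0.061]
tcp_rot: [0.991, 0.135, -0.001, 0.0]
ft_force: [0.2, 0.6, -3.3]
width: 0.265
grip_force: 6.0
```

```bash
cat > axis.py <<'E'
from h import *
from bench import r
def axis(show=None):
    for n in("scene","top","wrist"):
        i=r.get_image(n)
        H=hsv(i);P=pts(i);rd=((H[...,0]<8)|(H[...,0]>172))&(H[...,1]>140)&(P[...,2]>.04)&(abs(P[...,0])<.8)
        B=sorted(blobs(rd,15),key=lambda b:-b.sum())
        if B:
            b=B[0];c=np.argwhere(b)[:,::-1].astype(np.float32);print(n,b.sum(),"px",c.mean(0).round(1),"rect",[np.round(x,1) for x in cv2.minAreaRect(c)],"xyz",np.round(np.median(P[b],0),4),"range",np.round(np.percentile(P[b],[3,97],axis=0),3).tolist())
        if n==show: u,v=c.mean(0).astype(int);a=i["color"][max(0,v-45):v+75,max(0,u-80):u+80];cv2.imwrite("pics/ax%d.png"%int(r.get_state()["time_s"]*100),cv2.resize(a,None,fx=5,fy=5,interpolation=cv2.INTER_CUBIC)); 
    return st(r.get_state())
E
python3 -c "
from axis import *
axis('scene')";ls pics
```

```text
scene 128 px [359.8 204. ] rect [array([359.7, 203.9]), array([ 8.5, 16.4]), np.float64(20.6)] xyz [0.409  0.1866 0.0902] range [[0.399, 0.177, 0.063], [0.428, 0.209, 0.133]]
wrist 2348 px [250.8 251.4] rect [array([251., 250.]), array([46., 56.]), np.float64(90.0)] xyz [0.4092 0.1895 0.0884] range [[0.405, 0.179, 0.062], [0.412, 0.2, 0.103]]
t 7.18 pos [0.3987 0.186  0.0613] yaw 15.52 tilt [ 4.e-04  1.e-04 -1.e+00] F [ 0.41  0.16 -4.08] T [ 0.013  0.05  -0.019] w 23.9 mm g 6.0 j [ 0.26  0.42  1.96 -0.    0.76  1.56]
ax708.png
sc.png
scene0.png
tc.png
top0.png
w1.png
w1c.png
w2.png
w23.png
```

```bash
cat > tilt.py <<'E'
from h import *
from bench import r
def tilt(k=1):
    i=r.get_image("wrist");M=st(r.get_state());p0=r.get_state()["tool_pos"]
    H=hsv(i);P=pts(i);rd=((H[...,0]<8)|(H[...,0]>172))&(H[...,1]>140)&(abs(P[...,0])<.8)
    b=max(blobs(rd,15),key=lambda b:b.sum());b=cv2.erode(b.astype(np.uint8),np.ones((3,3)))>0
    q=(P[b]-p0)@M   # tool frame
    rng=np.random.default_rng(0);left=q
    for _ in range(2):
        best=None
        for t in range(300):
            a=left[rng.choice(len(left),3,False)];n=np.cross(a[1]-a[0],a[2]-a[0]);L=np.linalg.norm(n)
            if L<1e-7: continue
            n/=L;ok=abs((left-a[0])@n)<.0012
            if best is None or ok.sum()>best.sum():best=ok
        w=left[best];_,_,V=np.linalg.svd(w-w.mean(0),full_matrices=False);n=V[2]
        n=n*(1 if abs(n[0])>abs(n[2]) and n[0]>0 or abs(n[2])>=abs(n[0]) and n[2]<0 else -1)
        print("plane N",len(w),"ctr tool",np.round(w.mean(0)*1e3,1),"n",np.round(n,3),"elev deg %.1f"%np.degrees(np.arctan2(-n[2],n[0])))
        left=left[~best]
        if len(left)<100:break
tilt() if __name__=="__main__" else 0
E
python3 tilt.py
```

```text
t 7.23 pos [0.3988 0.186  0.0612] yaw 15.52 tilt [ 4.e-04  1.e-04 -1.e+00] F [-0.44  0.29 -2.92] T [ 0.012 -0.038 -0.019] w 24.0 mm g 6.0 j [ 0.26  0.42  1.96 -0.    0.76  1.56]
plane N 2067 ctr tool [ 11.1  -0.6 -25.1] n [ 1.     0.003 -0.016] elev deg 0.9
```

Call:
step_arm --moves '[[[0,0,-0.012],0,-1],[[0.065,0,0],0,-1],[[0.065,0,0],0,-1],[[0,0,0],0,-1],[[0,0,0.014],0,-1],[[0,0,0.0135],0,-1],[[0,0,0],0,-1]]' --newtons 5

```text
time_s: 7.82
tool_pos: [0.4362, 0.1964, 0.0565]
tcp_rot: [0.991, 0.135, 0.001, -0.0]
ft_force: [0.9, 1.1, -1.9]
width: 0.26
grip_force: 5.0
```

Call:
step_arm --moves '[[[-0.0105,0,0],0,-1],[[-0.0105,0,0],0,-1],[[-0.0105,0,0],0,-1],[[-0.0105,0,0],0,-1],[[0,0,0],0,-1]]'

```text
time_s: 8.23
tool_pos: [0.4226, 0.1927, 0.0564]
tcp_rot: [0.991, 0.135, -0.001, 0.0]
ft_force: [-0.8, 0.3, -2.0]
width: 0.26
grip_force: 5.0
```

```bash
python3 tilt.py
```

```text
t 8.28 pos [0.4228 0.1928 0.0564] yaw 15.53 tilt [-1.9e-03  1.0e-04 -1.0e+00] F [-0.72  0.24 -1.24] T [-0.048  0.184  0.027] w 24.4 mm g 5.0 j [ 0.26  0.46  1.9  -0.    0.78  1.56]
plane N 2212 ctr tool [ 13.5  -0.7 -27.9] n [ 0.999  0.002 -0.034] elev deg 1.9
plane N 99 ctr tool [ 11.3   1.2 -39.7] n [ 0.999  0.005 -0.051] elev deg 2.9
```

Call:
step_arm --moves '[[[0,0,0.01],0,-1]]'

```text
time_s: 8.37
tool_pos: [0.4241, 0.1931, 0.0542]
tcp_rot: [0.991, 0.135, 0.0, -0.0]
ft_force: [-1.1, -0.6, 7.4]
width: 0.264
grip_force: 5.0
```

Call:
step_arm --moves '[[[-0.008,0,0.003],0,-1],[[-0.008,0,0.003],0,-1]]'

```text
time_s: 8.53
tool_pos: [0.4212, 0.1923, 0.0526]
tcp_rot: [0.991, 0.135, 0.002, -0.0]
ft_force: [2.2, 0.5, 6.8]
width: 0.264
grip_force: 5.0
```

```bash
python3 tilt.py
```

```text
t 8.58 pos [0.4206 0.1921 0.0524] yaw 15.51 tilt [ 0.0037  0.     -1.    ] F [2.42 0.84 4.36] T [ 0.224 -0.38   0.052] w 23.9 mm g 5.0 j [0.26 0.46 1.91 0.   0.76 1.56]
plane N 2261 ctr tool [ 14.9  -0.6 -30.9] n [ 0.999  0.002 -0.033] elev deg 1.9
```

Call:
step_arm --moves '[[[-0.01,0,0.001],0,-1],[[-0.01,0,0.001],0,-1],[[-0.01,0,0.001],0,-1],[[-0.01,0,0.001],0,-1]]'

```text
time_s: 8.92
tool_pos: [0.4084, 0.1887, 0.051]
tcp_rot: [0.991, 0.135, 0.001, -0.0]
ft_force: [1.1, 0.7, 4.8]
width: 0.258
grip_force: 5.0
```

```bash
python3 tilt.py
```

```text
t 8.97 pos [0.4074 0.1885 0.0508] yaw 15.53 tilt [ 5.e-04  1.e-04 -1.e+00] F [0.52 0.3  6.2 ] T [ 0.146 -0.269  0.014] w 24.3 mm g 5.0 j [ 0.26  0.45  1.95 -0.    0.74  1.56]
plane N 2591 ctr tool [ 17.3  -0.6 -32.2] n [ 0.984  0.002 -0.18 ] elev deg 10.4
```

Call:
step_arm --moves '[[[-0.01,0,0.0005],0,-1],[[-0.01,0,0.0005],0,-1],[[-0.01,0,0.0005],0,-1],[[-0.01,0,0.001],0,-1],[[-0.01,0,0.001],0,-1],[[-0.01,0,0.0015],0,-1]]'

```text
time_s: 9.47
tool_pos: [0.3897, 0.1835, 0.0488]
tcp_rot: [0.991, 0.135, -0.0, 0.0]
ft_force: [1.2, 1.3, 1.3]
width: 0.26
grip_force: 5.0
```

```bash
python3 tilt.py
```

```text
t 9.52 pos [0.389  0.1833 0.0486] yaw 15.52 tilt [-1.9e-03  1.0e-04 -1.0e+00] F [0.79 0.01 1.21] T [ 0.093 -0.106 -0.02 ] w 23.9 mm g 5.0 j [ 0.26  0.43  2.   -0.    0.72  1.56]
plane N 2860 ctr tool [ 19.   -0.7 -33. ] n [ 0.91   0.001 -0.414] elev deg 24.5
plane N 96 ctr tool [ 17.    1.9 -33.3] n [ 0.905  0.013 -0.425] elev deg 25.2
```

Call:
step_arm --moves '[[[-0.01,0,0.0015],0,-1],[[-0.01,0,0.0015],0,-1],[[-0.003,0,0.001],0,-1],[[0,0,0],0,-1]]'

```text
time_s: 9.85
tool_pos: [0.3831, 0.1817, 0.0476]
tcp_rot: [0.991, 0.135, -0.001, 0.0]
ft_force: [0.2, 1.2, -1.5]
width: 0.262
grip_force: 5.0
```

```bash
python3 tilt.py
```

```text
t 9.90 pos [0.3831 0.1817 0.0477] yaw 15.52 tilt [-1.4e-03  1.0e-04 -1.0e+00] F [-0.07  1.44 -0.38] T [ 0.018  0.061 -0.028] w 24.3 mm g 5.0 j [ 0.26  0.42  2.02 -0.    0.71  1.56]
plane N 2955 ctr tool [ 18.8  -0.6 -33.2] n [ 0.871  0.003 -0.491] elev deg 29.4
plane N 118 ctr tool [ 16.8  -0.  -33.5] n [ 0.865  0.02  -0.501] elev deg 30.1
```

The tamper now leans about 29.5°, close to square with the slope. I'll firm up the grip, lift and re-measure.

Call:
step_arm --moves '[[[0,0,0],0,-1],[[0,0,0],0,-1],[[0,0,-0.02],0,-1],[[0,0,-0.06],0,-1],[[0,0,-0.12],0,-1],[[0,0,-0.12],0,-1],[[0,0,-0.12],0,-1],[[0,0,-0.12],0,-1],[[0,0,-0.06],0,-1],[[0,0,0],0,-1],[[0,0,0],0,-1]]' --newtons 30

```text
time_s: 10.82
tool_pos: [0.3836, 0.1818, 0.234]
tcp_rot: [0.991, 0.135, 0.001, -0.0]
ft_force: [-0.1, -0.2, -2.7]
width: 0.263
grip_force: 30.0
```

```bash
cat >> tilt.py <<'E'
def foot(save=None):
    i=r.get_image("wrist");s=r.get_state();from scipy.spatial.transform import Rotation as Q
    M=Q.from_quat(s["tcp_rot"]).as_matrix();q=(pts(i)-s["tool_pos"])@M
    H=hsv(i);m=(H[...,1]<60)&(H[...,2]>110)&(q[...,0]>.0)&(q[...,0]<.09)&(abs(q[...,1])<.035)&(q[...,2]>-.005)&(q[...,2]<.06)
    B=blobs(m,100)
    for b in B:
        w=q[b];print("foot blob",b.sum(),"ctr",np.round(w.mean(0)*1e3,1),"ranges",np.round(np.percentile(w,[1,99],axis=0)*1e3,1).tolist())
        c=w.mean(0);_,_,V=np.linalg.svd(w-c,full_matrices=False);n=V[2]*(-np.sign(V[2][2]));print("  n",np.round(n,3),"elev %.1f"%np.degrees(np.arctan2(-n[2],n[0])))
    if save:cv2.imwrite(save,i["color"][100:384,80:432])
E
python3 -c "
from tilt import *
tilt();foot('pics/f1.png')"
```

```text
t 10.87 pos [0.3828 0.1816 0.2328] yaw 15.52 tilt [-2.e-03  1.e-04 -1.e+00] F [ 0.07 -0.09 -4.82] T [-0.03   0.136 -0.   ] w 24.1 mm g 30.0 j [ 0.26  0.15  1.77 -0.    1.23  1.56]
plane N 2960 ctr tool [ 19.6  -0.6 -34.6] n [ 0.87   0.003 -0.493] elev deg 29.6
plane N 118 ctr tool [ 17.2   1.  -35.7] n [ 0.87   0.017 -0.492] elev deg 29.5
foot blob 5249 ctr [42.4 -0.8 13. ] ranges [[18.8, -23.9, -3.8], [61.7, 22.3, 27.0]]
  n [-0.261 -0.003 -0.965] elev 105.2
```

View pics/f1.png

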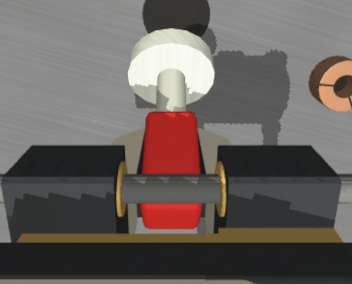

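The crop shows the tamper leaning forward with its foot at (171,65), square between the fingers. I'll compute the approach.

```bash
cat > goal.py <<'E'
from h import *
from bench import r
U=np.array([.0402,-.0008,.0295]);Y=np.radians(-16.2)
xf=np.array([np.cos(Y),np.sin(Y),0]);yt=np.array([np.sin(Y),-np.cos(Y),0])
nf=-.5*xf+np.array([0,0,.866]);W=np.array([.608,-.1757,.085])
def tcp(d): # underside at distance d above rim plane along normal
    Q=W+nf*d; return Q-U[0]*xf-U[1]*yt+np.array([0,0,U[2]])
def need(p,yaw=None):
    from scipy.spatial.transform import Rotation as R
    s=r.get_state();M=st(s); print("target",np.round(p,4),"units",np.round((p-s["tool_pos"])@M/.3,4), "at final yaw", None if yaw is None else np.round(np.array([(p-s["tool_pos"])@np.array([np.cos(yaw),np.sin(yaw),0]),(p-s["tool_pos"])@np.array([np.sin(yaw),-np.cos(yaw),0]),-(p-s["tool_pos"])[2]])/.3,4))
E
python3 - <<'E'
from goal import *
i=pickle.load(open("w1.pkl","rb"));print(ray(i,222.9,141.8,.0885), W+nf*.004)
for d in(.03,.004,-.008):print(d,tcp(d))
need(tcp(.03),Y)
E
```

```text
[ 0.60451398 -0.17560341  0.0885    ] [ 0.60607941 -0.17514202  0.088464  ]
0.03 [ 0.5547686  -0.16106793  0.14048   ]
0.004 [ 0.56725241 -0.16469481  0.117964  ]
-0.008 [ 0.57301418 -0.16636876  0.107572  ]
t 10.92 pos [0.3825 0.1815 0.2322] yaw 15.52 tilt [-3.6e-03  1.0e-04 -1.0e+00] F [ 0.13 -0.2  -4.12] T [-0.04   0.124  0.037] w 23.8 mm g 30.0 j [ 0.26  0.15  1.77 -0.    1.23  1.56]
target [ 0.5548 -0.1611  0.1405] units [0.2488 1.254  0.3048] at final yaw [0.8699 0.9365 0.3057]
```

Call:
step_arm --moves '[[[0,0,0],0.0177,-1],[[0,0,0],0.0176,-1],[[0,0,0],0.0176,-1],[[0,0,0],0.0176,-1],[[0,0,0],0.0176,-1],[[0.04,0.045,0],0,-1],[[0.075,0.081,0],0,-1],[[0.075,0.081,0],0,-1],[[0.075,0.081,0],0,-1],[[0.075,0.081,0],0,-1],[[0.075,0.081,0],0,-1],[[0.075,0.081,0],0,-1],[[0.075,0.081,0],0,-1],[[0.075,0.081,0],0,-1],[[0.075,0.081,0],0,-1],[[0.075,0.081,0],0,-1],[[0.075,0.081,0.05],0,-1],[[0.005,0,0.08],0,-1],[[0,0,0.08],0,-1],[[0,0,0],0,-1]]'

```text
time_s: 12.58
tool_pos: [0.5521, -0.1597, 0.1632]
tcp_rot: [0.99, -0.142, -0.007, -0.002]
ft_force: [-1.0, 0.6, -4.4]
width: 0.259
grip_force: 30.0
```

```bash
python3 - <<'E'
from goal import *
need(tcp(.015))
from tilt import tilt
tilt()
i=r.get_image("wrist");P=pts(i);H=hsv(i)
s=r.get_state();z=P[...,2]
cv2.imwrite("pics/w5.png",i["color"]);pickle.dump(i,open("w5.pkl","wb"))
y=(H[...,0]>15)&(H[...,0]<35)&(H[...,1]>110)&(z>.06)&(z<.11)
for b in blobs(y,20):print(b.sum(),np.round(np.percentile(P[b],[2,50,98],axis=0),4))
E
```

```text
t 12.58 pos [ 0.5521 -0.1597  0.1632] yaw -16.27 tilt [-0.0146 -0.0018 -0.9999] F [-0.99  0.59 -4.43] T [0.112 0.236 0.013] w 23.9 mm g 30.0 j [-0.41  0.5   1.46 -0.    1.2   1.44]
target [ 0.562  -0.1632  0.1275] units [0.0364 0.0023 0.1184] at final yaw None
t 12.63 pos [ 0.5534 -0.1597  0.1662] yaw -16.23 tilt [-0.0105 -0.0013 -0.9999] F [ 0.25 -0.29 -3.09] T [ 0.092  0.113 -0.022] w 23.7 mm g 30.0 j [-0.41  0.49  1.46 -0.    1.2   1.44]
plane N 2941 ctr tool [ 17.5  -0.6 -30. ] n [ 0.873 -0.003 -0.488] elev deg 29.2
plane N 139 ctr tool [ 15.1   5.8 -31.2] n [ 0.872 -0.005 -0.49 ] elev deg 29.3
3370 [[ 0.5935 -0.204   0.0839]
 [ 0.6175 -0.1804  0.0948]
 [ 0.6341 -0.1482  0.1029]]
```

Call:
step_arm --moves '[[[0,0,0],0,-1],[[0,0,0],0,-1],[[0,0,0],0,-1]]'

```text
time_s: 12.93
tool_pos: [0.5567, -0.1605, 0.1724]
tcp_rot: [0.99, -0.141, 0.001, 0.0]
ft_force: [-0.2, -0.1, -2.9]
width: 0.261
grip_force: 30.0
```

```bash
python3 - <<'E'
from goal import *
need(tcp(.015))
from tilt import tilt,foot
tilt();foot()
st(r.get_state())
i=r.get_image("wrist");P=pts(i);H=hsv(i)
z=P[...,2]
pickle.dump(i,open("w5.pkl","wb"))
y=(H[...,0]>15)&(H[...,0]<35)&(H[...,1]>110)&(z>.06)&(z<.12)
for b in blobs(y,20):
    q=P[b]-W;a=np.c_[q@np.cross(yt,nf)*-1,-q@yt,q@nf]
    print(b.sum(),"slope x,y,n",np.round(np.percentile(a,[.5,50,99.5],axis=0)*1e3,1).tolist())
f=(H[...,1]<60)&(H[...,2]>150)&(z>.085)&(abs(P[...,0]-.6)<.06)&(abs(P[...,1]+.175)<.04)
for b in blobs(f,200):
    q=P[b]-W;a=np.c_[q@np.cross(yt,nf)*-1,-q@yt,q@nf]
    print("foot",b.sum(),"slope x,y,n",np.round(np.percentile(a,[.5,50,99.5],axis=0)*1e3,1).tolist())
print(np.cross(yt,nf)*-1)
E
```

```text
t 12.93 pos [ 0.5567 -0.1605  0.1724] yaw -16.16 tilt [ 2.6e-03  4.0e-04 -1.0e+00] F [-0.18 -0.13 -2.92] T [0.081 0.07  0.015] w 24.1 mm g 30.0 j [-0.41  0.49  1.45 -0.    1.2   1.44]
target [ 0.562  -0.1632  0.1275] units [0.019  0.0036 0.1497] at final yaw None
t 12.98 pos [ 0.5566 -0.1605  0.1722] yaw -16.17 tilt [ 2.4e-03  4.0e-04 -1.0e+00] F [ 0.66 -0.27 -3.88] T [0.078 0.142 0.016] w 23.5 mm g 30.0 j [-0.41  0.49  1.45 -0.    1.2   1.44]
plane N 2970 ctr tool [ 18.6  -0.8 -33.4] n [ 0.872  0.001 -0.49 ] elev deg 29.3
plane N 103 ctr tool [ 15.8   3.9 -35.2] n [ 0.873  0.002 -0.488] elev deg 29.2
foot blob 5197 ctr [41.7 -0.8 13.4] ranges [[18.2, -24.0, -3.9], [60.8, 22.2, 27.5]]
  n [-0.277 -0.003 -0.961] elev 106.1
t 13.03 pos [ 0.5565 -0.1605  0.172 ] yaw -16.17 tilt [ 2.1e-03  4.0e-04 -1.0e+00] F [ 0.12 -0.09 -3.64] T [0.089 0.076 0.008] w 23.6 mm g 30.0 j [-0.41  0.49  1.45 -0.    1.2   1.44]
2764 slope x,y,n [[-8.9, -30.5, -3.2], [14.9, -0.7, 3.9], [30.5, 29.4, 5.3]]
foot 5990 slope x,y,n [[2.0, -37.4, -12.9], [41.2, 6.8, -0.0], [60.1, 51.1, 1.9]]
foot 4235 slope x,y,n [[-2.7, -22.3, 56.4], [28.4, 1.0, 69.0], [42.9, 24.3, 99.7]]
[ 0.83161433 -0.2416063   0.5       ]
```

Call:
step_arm --moves '[[[0.01,0.0036,0.05],0,-1],[[0.009,0,0.05],0,-1],[[0,0,0.05],0,-1],[[0,0,0],0,-1],[[0.0067,0,0.0116],0,-1],[[0.0067,0,0.0116],0,-1],[[0,0,0],0,-1],[[0,0,0],0,-1],[[0,0,0],0,-1]]' --newtons 30

```text
time_s: 13.83
tool_pos: [0.5654, -0.1645, 0.1196]
tcp_rot: [0.99, -0.141, 0.001, 0.0]
ft_force: [-0.2, -0.2, -3.5]
width: 0.261
grip_force: 30.0
```

```bash
python3 - <<'E'
from goal import *
need(tcp(.004))
from tilt import tilt
tilt()
st(r.get_state())
E
```

```text
t 13.83 pos [ 0.5654 -0.1645  0.1196] yaw -16.20 tilt [ 1.1e-03  2.0e-04 -1.0e+00] F [-0.15 -0.23 -3.47] T [ 0.042  0.118 -0.025] w 24.0 mm g 30.0 j [-0.41  0.56  1.49 -0.    1.09  1.44]
target [ 0.5673 -0.1647  0.118 ] units [ 0.0061 -0.001   0.0054] at final yaw None
t 13.88 pos [ 0.5653 -0.1644  0.1195] yaw -16.20 tilt [ 1.e-03  2.e-04 -1.e+00] F [ 0.36  0.08 -2.96] T [0.128 0.107 0.   ] w 23.7 mm g 30.0 j [-0.41  0.56  1.49 -0.    1.09  1.44]
plane N 2961 ctr tool [ 18.6  -0.8 -33.3] n [ 0.871 -0.    -0.491] elev deg 29.4
plane N 109 ctr tool [ 15.9   3.  -34.7] n [ 0.865  0.007 -0.501] elev deg 30.1
t 13.88 pos [ 0.5653 -0.1644  0.1195] yaw -16.20 tilt [ 1.e-03  2.e-04 -1.e+00] F [ 0.36  0.08 -2.96] T [0.128 0.107 0.   ] w 23.7 mm g 30.0 j [-0.41  0.56  1.49 -0.    1.09  1.44]
```

Call:
step_arm --moves '[[[0.0017,0,0.0029],0,-1],[[0.0017,0,0.0029],0,-1],[[0.0017,0,0.0029],0,-1],[[0.0017,0,0.0029],0,-1],[[0.0017,0,0.0029],0,-1],[[0.0017,0,0.0029],0,-1],[[0,0,0],0,-1]]'

```text
time_s: 14.47
tool_pos: [0.5683, -0.1653, 0.114]
tcp_rot: [0.99, -0.141, 0.0, 0.0]
ft_force: [-2.7, 0.1, 3.4]
width: 0.262
grip_force: 30.0
```

Call:
step_arm --moves '[[[0.0017,0,0.0029],0,-1],[[0.0017,0,0.0029],0,-1],[[0.0017,0,0.0029],0,-1],[[0.0017,0,0.0029],0,-1],[[0.0017,0,0.0029],0,-1],[[0,0,0],0,-1]]'

```text
time_s: 14.97
tool_pos: [0.5707, -0.166, 0.1097]
tcp_rot: [0.99, -0.141, 0.0, 0.0]
ft_force: [-3.3, 0.9, 4.6]
width: 0.259
grip_force: 30.0
```

```bash
python3 - <<'E'
from goal import *
need(tcp(-.008))
from tilt import tilt
tilt()
st(r.get_state())
E
```

```text
t 14.97 pos [ 0.5707 -0.166   0.1097] yaw -16.20 tilt [ 7.e-04  1.e-04 -1.e+00] F [-3.27  0.86  4.59] T [0.185 0.455 0.029] w 23.8 mm g 30.0 j [-0.41  0.58  1.48 -0.    1.08  1.44]
target [ 0.573  -0.1664  0.1076] units [ 0.0078 -0.0009  0.0071] at final yaw None
t 15.02 pos [ 0.5707 -0.166   0.1097] yaw -16.20 tilt [ 7.e-04  2.e-04 -1.e+00] F [-3.55  0.86  4.59] T [0.191 0.464 0.023] w 23.9 mm g 30.0 j [-0.41  0.58  1.48 -0.    1.08  1.44]
plane N 2957 ctr tool [ 18.5  -0.8 -33.3] n [ 0.87   0.006 -0.493] elev deg 29.6
plane N 96 ctr tool [ 16.3   0.9 -33.8] n [ 0.865  0.026 -0.501] elev deg 30.1
t 15.02 pos [ 0.5707 -0.166   0.1097] yaw -16.20 tilt [ 7.e-04  2.e-04 -1.e+00] F [-3.55  0.86  4.59] T [0.191 0.464 0.023] w 23.9 mm g 30.0 j [-0.41  0.58  1.48 -0.    1.08  1.44]
```

Call:
step_arm --moves '[[[0.0017,0,0.0029],0,-1],[[0.0017,0,0.0029],0,-1],[[0.0017,0,0.0029],0,-1],[[0,0,0],0,-1]]'

```text
time_s: 15.35
tool_pos: [0.5717, -0.1662, 0.1081]
tcp_rot: [0.99, -0.141, -0.0, 0.0]
ft_force: [-8.4, 1.9, 12.5]
width: 0.258
grip_force: 30.0
```

Call:
step_arm --moves '[[[0.0017,0,0.0029],0,-1],[[0,0,0],0,-1]]'

```text
time_s: 15.52
tool_pos: [0.5718, -0.1663, 0.1079]
tcp_rot: [0.99, -0.141, -0.0, 0.0]
ft_force: [-11.8, 3.1, 18.4]
width: 0.254
grip_force: 30.0
```

Call:
step_arm --moves '[[[0,0,0],0,-1],[[-0.0034,0,-0.0058],0,-1],[[-0.0034,0,-0.0058],0,-1],[[-0.005,0,-0.0087],0,-1],[[-0.017,0,-0.029],0,-1],[[-0.034,0,-0.058],0,-1],[[-0.034,0,-0.058],0,-1],[[-0.034,0,-0.058],0,-1],[[0,0,0],0,-1],[[0,0,0],0,-1],[[0,0,0],0,-1]]'

```text
time_s: 16.43
tool_pos: [0.5347, -0.1555, 0.1722]
tcp_rot: [0.99, -0.141, -0.0, -0.0]
ft_force: [0.4, -0.5, -2.9]
width: 0.261
grip_force: 30.0
```

```bash
python3 - <<'E'
from goal import *
from tilt import tilt
tilt()
i=r.get_image("wrist");P=pts(i);H=hsv(i);z=P[...,2]
xs=-np.cross(yt,nf);q=P-W;A=np.stack([q@xs,-q@yt,q@nf],-1)
y=(H[...,0]>15)&(H[...,0]<35)&(H[...,1]>110)&(z>.06)&(z<.12)
for b in blobs(y,50):
    b=cv2.erode(b.astype(np.uint8),np.ones((3,3)))>0
    a=A[b];print(b.sum(),np.round(np.percentile(a,[.5,50,99.5],axis=0)*1e3,1).tolist())
    c,*_=np.linalg.lstsq(np.c_[a[:,:2],np.ones(len(a))],a[:,2],rcond=None);print("plate tilt deg",np.degrees(c[:2]),"n at ctr mm",c[2]*1e3)
g=(H[...,1]<40)&(abs(A[...,0])<.058)&(abs(A[...,1])<.053)&(abs(A[...,2])<.006)&(np.hypot(A[...,0],A[...,1])>.037)
a=A[g];c,*_=np.linalg.lstsq(np.c_[a[:,:2],np.ones(len(a))],a[:,2],rcond=None);print("top tilt",np.degrees(c[:2]),c[2]*1e3,len(a))
E
```

```text
t 16.48 pos [ 0.5346 -0.1554  0.1718] yaw -16.20 tilt [-1.4e-03 -2.0e-04 -1.0e+00] F [-0.38 -0.62 -3.13] T [ 0.135  0.126 -0.01 ] w 23.8 mm g 30.0 j [-0.42  0.45  1.52 -0.    1.18  1.43]
plane N 2967 ctr tool [ 18.6  -0.7 -33.7] n [ 0.87   0.005 -0.492] elev deg 29.5
plane N 100 ctr tool [ 16.3   1.  -34.4] n [ 0.865  0.022 -0.501] elev deg 30.1
4162 [[-28.1, -29.0, -9.7], [3.3, -1.1, -8.1], [28.2, 28.1, -6.5]]
plate tilt deg [0.05453337 0.08529951] n at ctr mm -8.077448701075001
top tilt [0.10082709 0.10353307] 0.009402475219713389 12265
```

The plate lies level at 8.1 mm below the top, so it is fully home. Next I'll take the tamper back to the pad.

Call:
step_arm --moves '[[[-0.03,-0.04,-0.05],0,-1],[[-0.068,-0.089,-0.03],0,-1],[[-0.068,-0.089,0],0,-1],[[-0.068,-0.089,0],0,-1],[[-0.068,-0.089,0],0,-1],[[-0.068,-0.089,0],0,-1],[[-0.068,-0.089,0],0,-1],[[-0.068,-0.089,0],0,-1],[[-0.068,-0.089,0],0,-1],[[-0.068,-0.089,0],0,-1],[[-0.068,-0.089,0],0,-1],[[-0.068,-0.089,0],0,-1],[[0,0,0],0,-1],[[0,0,0],0,-1],[[0,0,0],0,-1]]'

```text
time_s: 17.78
tool_pos: [0.396, 0.203, 0.1962]
tcp_rot: [0.99, -0.14, -0.0, 0.0]
ft_force: [0.4, 0.1, -3.5]
width: 0.26
grip_force: 30.0
```

```bash
python3 - <<'E'
from goal import *
for n in("top","wrist"):
    i=r.get_image(n);P=pts(i);H=hsv(i);z=P[...,2]
    m=(H[...,2]<70)&(abs(z-.006)<.005)&(np.hypot(P[...,0]-.44,P[...,1]-.192)<.06)
    for b in blobs(m,80):
        c=np.array([ray(i,u,v,.006)[:2] for v,u in np.argwhere(b)],np.float32);(o,rad)=cv2.minEnclosingCircle(c);print(n,b.sum(),np.round(o,4),rad,"rng",np.percentile(c,[1,99],axis=0).round(4).tolist())
C=np.array([.441,.1915,0]);p=C-.0464*xf+.0008*yt+np.array([0,0,.0478+.01]);need(p)
from tilt import tilt
tilt()
E
```

```text
top 531 [0.438 0.191] 0.03890489041805267 rng [[0.4022, 0.155], [0.4737, 0.226]]
wrist 2417 [0.4394 0.1917] 0.03940293565392494 rng [[0.4236, 0.1541], [0.4766, 0.2286]]
t 17.88 pos [0.3964 0.2023 0.1965] yaw -16.27 tilt [-3.e-04  7.e-04 -1.e+00] F [-0.61 -0.61 -3.94] T [ 0.108  0.07  -0.033] w 23.8 mm g 30.0 j [ 0.3   0.23  1.78 -0.    1.14  2.15]
target [0.3962 0.2037 0.0578] units [-0.0016 -0.0047  0.4622] at final yaw None
t 17.93 pos [0.3964 0.2022 0.1966] yaw -16.30 tilt [-2.e-04  5.e-04 -1.e+00] F [-0.06 -0.96 -2.85] T [ 0.061  0.097 -0.026] w 23.8 mm g 30.0 j [ 0.3   0.23  1.78 -0.    1.14  2.15]
plane N 2965 ctr tool [ 18.4  -0.9 -33.2] n [ 0.872  0.004 -0.489] elev deg 29.3
plane N 90 ctr tool [ 15.2   1.9 -35.5] n [ 0.871  0.014 -0.491] elev deg 29.4
```

Call:
step_arm --moves '[[[-0.0075,-0.0047,0.1],0,-1],[[0,0,0.12],0,-1],[[0,0,0.12],0,-1],[[0,0,0.1],0,-1],[[0,0,0.04],0,-1],[[0,0,0],0,-1],[[0,0,0.01],0,-1],[[0,0,0.007],0,-1]]' --newtons 8

```text
time_s: 18.6
tool_pos: [0.3954, 0.2049, 0.0485]
tcp_rot: [0.99, -0.141, 0.001, -0.0]
ft_force: [-0.9, -1.0, 1.4]
width: 0.263
grip_force: 8.0
```

Call:
step_arm --moves '[[[0.008,0,0.004],0,-1],[[0.01,0,0.002],0,-1],[[0.01,0,0],0,-1],[[0.01,0,0],0,-1]]' --newtons 6

```text
time_s: 18.93
tool_pos: [0.4063, 0.2019, 0.0474]
tcp_rot: [0.99, -0.141, 0.001, -0.0]
ft_force: [-1.3, -1.4, 4.5]
width: 0.26
grip_force: 6.0
```

```bash
python3 tilt.py
```

```text
t 18.98 pos [0.4069 0.2018 0.0473] yaw -16.20 tilt [ 0.0031 -0.0014 -1.    ] F [-0.17 -2.99  7.51] T [-0.472  0.262  0.056] w 23.9 mm g 6.0 j [ 0.29  0.46  1.94 -0.    0.74  2.15]
plane N 2761 ctr tool [ 17.   -0.7 -34. ] n [ 0.952 -0.002 -0.307] elev deg 17.9
```

Call:
step_arm --moves '[[[0.01,0,0],0,-1],[[0.01,0,0.001],0,-1],[[0.01,0,0.001],0,-1],[[0.01,0,0.002],0,-1],[[0.006,0,0.002],0,-1]]'

```text
time_s: 19.4
tool_pos: [0.4196, 0.1981, 0.0447]
tcp_rot: [0.99, -0.141, 0.001, -0.0]
ft_force: [0.3, -3.4, 6.7]
width: 0.262
grip_force: 6.0
```

```bash
python3 tilt.py
```

```text
t 19.45 pos [0.4199 0.198  0.0447] yaw -16.20 tilt [ 2.4e-03 -9.0e-04 -1.0e+00] F [ 0.19 -3.21  5.78] T [-0.513  0.069  0.037] w 24.0 mm g 6.0 j [ 0.28  0.48  1.91 -0.    0.75  2.13]
plane N 2534 ctr tool [ 17.4  -0.8 -36.8] n [ 0.993 -0.005 -0.117] elev deg 6.7
```

Call:
step_arm --moves '[[[0.01,0,0.003],0,-1],[[0.009,0,0.003],0,-1],[[0.006,0,0.003],0,-1],[[0,0,0.004],0,-1]]'

```text
time_s: 19.78
tool_pos: [0.427, 0.1958, 0.0409]
tcp_rot: [0.99, -0.141, 0.001, -0.0]
ft_force: [-0.6, -4.5, 7.5]
width: 0.262
grip_force: 6.0
```

```bash
python3 tilt.py
```

```text
t 19.83 pos [0.4269 0.1958 0.0408] yaw -16.20 tilt [ 2.4e-03 -7.0e-04 -1.0e+00] F [ 0.75 -3.73  4.62] T [-0.595 -0.083  0.021] w 23.8 mm g 6.0 j [ 0.27  0.49  1.9  -0.    0.74  2.12]
plane N 2435 ctr tool [ 19.   -0.7 -40.6] n [ 1.    -0.001 -0.   ] elev deg 0.0
```

Call:
step_arm --moves '[[[0,0,0],0,-0.2],[[0,0,0],0,-0.2],[[0,0,0],0,-0.2],[[0,0,0],0,0.6],[[0,0,0],0,0.6],[[0,0,0],0,0.6],[[0,0,0],0,0.6],[[0,0,0],0,0.6],[[0,0,-0.04],0,0.6],[[0,0,-0.08],0,0.6],[[0,0,-0.12],0,0.6],[[0,0,-0.13],0,0.6],[[0,0,-0.13],0,0.6],[[0,0,-0.13],0,0.6],[[-0.06,0,-0.05],0,0.6],[[-0.06,0,0],0,0.6],[[0,0,0],0,0.6],[[0,0,0],0,0.6]]'

```text
time_s: 21.33
tool_pos: [0.3906, 0.2062, 0.2444]
tcp_rot: [0.99, -0.14, 0.0, -0.0]
ft_force: [0.2, 0.5, 0.0]
width: 0.801
grip_force: 0.0
```

```bash
python3 - <<'E'
from goal import *
i=r.get_image("wrist");P=pts(i);H=hsv(i);z=P[...,2]
rd=((H[...,0]<8)|(H[...,0]>172))&(H[...,1]>140)&(z>.03)
for b in blobs(rd,30):
    t=np.percentile(z[b],90);c=b&(z>t-.006);w=np.array([ray(i,u,v,t)[:2] for v,u in np.argwhere(c)],np.float32);a=cv2.minAreaRect(w);print("grip top z",t,a)
ft=(H[...,1]<50)&(H[...,2]>120)&(abs(z-.02)<.005)&(np.hypot(P[...,0]-.44,P[...,1]-.19)<.06)
for b in blobs(ft,60):
    w=np.array([ray(i,u,v,.02)[:2] for v,u in np.argwhere(b)],np.float32);print("foot",cv2.minEnclosingCircle(w))
m=(H[...,2]<70)&(abs(z-.006)<.005)&(np.hypot(P[...,0]-.44,P[...,1]-.192)<.06)
w=np.array([ray(i,u,v,.006)[:2] for v,u in np.argwhere(m)],np.float32);print("pad",cv2.minEnclosingCircle(w))
need(np.array([.616,.2288,.17]),0.0)
E
```

```text
grip top z 0.10141064950010835 ((0.4344426393508911, 0.19409748911857605), (0.022656532004475594, 0.023127006366848946), 73.86982727050781)
foot ((0.43483445048332214, 0.19460570812225342), 0.024900658056139946)
pad ((0.4396502375602722, 0.19193094968795776), 0.03962554410099983)
t 21.38 pos [0.3911 0.206  0.244 ] yaw -16.17 tilt [ 2.e-04  3.e-04 -1.e+00] F [ 0.66 -0.88 -0.08] T [0.052 0.005 0.062] w 73.8 mm g 0.0 j [ 0.31  0.17  1.7  -0.    1.26  2.16]
target [0.616  0.2288 0.17  ] units [ 0.6989 -0.2819  0.2468] at final yaw [ 0.7498 -0.0761  0.2467]
```

The tamper stands upright on its pad, 5 mm off centre and fully supported. Now the key.

Call:
step_arm --moves '[[[0,0,0],-0.015,-0.1],[[0,0,0],-0.015,-0.1],[[0,0,0],-0.015,-0.1],[[0.107,-0.011,0],0,-0.1],[[0.107,-0.011,0],0,-0.1],[[0.107,-0.011,0],0,-0.1],[[0.107,-0.011,0],0,-0.1],[[0.107,-0.011,0],0,-0.1],[[0.107,-0.011,0.05],0,-0.1],[[0.107,-0.01,0.1],0,-0.1],[[0,0,0.1],0,-0.1],[[0,0,0],0,-0.1],[[0,0,0],0,-0.1],[[0,0,0],0,-0.1]]'

```text
time_s: 22.55
tool_pos: [0.6143, 0.2286, 0.172]
tcp_rot: [1.0, -0.0, 0.0, -0.0]
ft_force: [-0.7, -0.3, 0.0]
width: 0.449
grip_force: 0.0
```

```bash
python3 - <<'E'
from goal import *
need(np.array([.616,.2288,.052]))
for n in("top","wrist"):
    i=r.get_image(n);P=pts(i);H=hsv(i);z=P[...,2]
    bl=(H[...,0]>100)&(H[...,0]<125)&(H[...,1]>130)&(H[...,2]>60)&(z>.03)
    for b in blobs(bl,20):
        t=np.percentile(z[b],90);c=b&(z>t-.006);w=np.array([ray(i,u,v,t)[:2] for v,u in np.argwhere(c)],np.float32);a=cv2.minAreaRect(w);print(n,b.sum(),"z",round(float(t),4),np.round(a[0],4),np.round(a[1],4),a[2])
E
```

```text
t 22.55 pos [0.6143 0.2286 0.172 ] yaw -0.00 tilt [ 9.e-04 -1.e-04 -1.e+00] F [-0.68 -0.29  0.03] T [ 0.022 -0.004  0.056] w 41.3 mm g 0.0 j [ 0.24  0.62  1.21 -0.    1.31  1.81]
target [0.616  0.2288 0.052 ] units [ 0.0054 -0.0005  0.3999] at final yaw None
top 148 z 0.0906 [0.7066 0.2497] [0.0159 0.0496] 57.72938537597656
top 100 z 0.0907 [0.6385 0.136 ] [0.0503 0.0136] 74.21647644042969
wrist 1732 z 0.089 [0.7079 0.2513] [0.0152 0.0508] 57.8911018371582
wrist 1510 z 0.0888 [0.641  0.1406] [0.0557 0.0156] 73.12914276123047
wrist 662 z 0.0764 [0.617 0.229] [0.0401 0.0111] 0.022556735202670097
```

Call:
step_arm --moves '[[[0.007,-0.001,0.1],0,-0.1],[[0,0,0.1],0,-0.1],[[0,0,0.1],0,-0.1],[[0,0,0.06],0,-0.1],[[0,0,0.038],0,-0.1],[[0,0,0],0,-0.1],[[0,0,0],0,-0.1],[[0,0,0],0,-1],[[0,0,0],0,-1],[[0,0,0],0,-1],[[0,0,0],0,-1],[[0,0,0],0,-1],[[0,0,0],0,-1],[[0,0,0],0,-1],[[0,0,0],0,-1]]' --newtons 20

```text
time_s: 23.9
tool_pos: [0.6163, 0.2291, 0.052]
tcp_rot: [1.0, 0.0, 0.0, -0.0]
ft_force: [-1.2, -0.8, 3.9]
width: 0.134
grip_force: 20.0
```

```bash
python3 - <<'E'
from goal import *
st(r.get_state())
E
```

```text
t 23.90 pos [0.6163 0.2291 0.052 ] yaw 0.00 tilt [ 8.e-04 -1.e-04 -1.e+00] F [-1.23 -0.81  3.93] T [0.014 0.148 0.029] w 12.3 mm g 20.0 j [ 0.24  0.75  1.33 -0.    1.06  1.81]
```

Call:
step_arm --moves '[[[0,0,-0.05],0,-1],[[0,0,-0.1],0,-1],[[0,0,-0.1],0,-1],[[0,0,-0.1],-0.0195,-1],[[0,0,-0.06],-0.0195,-1],[[0,0,0],-0.0195,-1],[[0,0,0],-0.0195,-1],[[0,0,0],-0.0195,-1],[[0,0,0],-0.0195,-1],[[0,0,0],-0.0195,-1],[[0,0,0],-0.0195,-1],[[0,0,0],-0.019,-1],[[0,0,0],0,-1]]'

```text
time_s: 24.98
tool_pos: [0.6157, 0.2289, 0.1738]
tcp_rot: [0.852, 0.524, -0.001, -0.0]
ft_force: [0.4, -0.2, -1.1]
width: 0.132
grip_force: 20.0
```

```bash
python3 - <<'E'
from goal import *
from scipy.spatial.transform import Rotation as R
i=pickle.load(open("w1.pkl","rb"));L=ray(i,151.1,132.2,.041);print("hole",L)
cr=[(135,237),(222,258),(205,350),(117,325)]
q=[ray(i,115+x/4.706,70+y/4.708,.041)[:2] for x,y in cr];print(np.round(q,4),np.mean(q,0))
for k in range(4):
    e=q[(k+1)%4]-q[k];print("edge %.1f mm ang %.1f"%(np.hypot(*e)*1e3,np.degrees(np.arctan2(e[1],e[0]))%90-90))
need(np.array([.6368,-.0752,.12]))
s=r.get_state();i=r.get_image("wrist");M=R.from_quat(s["tcp_rot"]).as_matrix();P=(pts(i)-s["tool_pos"])@M;H=hsv(i)
bl=(H[...,0]>100)&(H[...,0]<125)&(H[...,1]>130)&(H[...,2]>50)&(abs(P[...,2])<.06)&(np.hypot(P[...,0],P[...,1])<.05)
for b in blobs(bl,20):print("bow tool mm",b.sum(),np.round(np.percentile(P[b],[2,50,98],axis=0)*1e3,1).tolist())
E
```

```text
hole [ 0.63523765 -0.07643823  0.041     ]
[[ 0.6529 -0.0718]
 [ 0.6412 -0.0946]
 [ 0.6168 -0.0811]
 [ 0.63   -0.0581]] [ 0.63522341 -0.0763966 ]
edge 25.6 mm ang -27.2
edge 27.9 mm ang -28.8
edge 26.6 mm ang -29.8
edge 26.7 mm ang -30.8
t 24.98 pos [0.6157 0.2289 0.1738] yaw 63.25 tilt [-8.e-04 -8.e-04 -1.e+00] F [ 0.42 -0.22 -1.06] T [-0.017 -0.069  0.009] w 12.2 mm g 20.0 j [ 0.24  0.63  1.2  -0.    1.32  0.71]
target [ 0.6368 -0.0752  0.12  ] units [-0.8735  0.5192  0.1798] at final yaw None
bow tool mm 1450 [[-1.1, -5.8, -24.8], [13.4, -0.0, -23.3], [20.1, 5.6, -3.2]]
bow tool mm 39 [[-19.8, -4.6, -24.5], [-18.7, -0.0, -23.4], [-17.6, 4.4, -22.3]]
```

Call:
step_arm --moves '[[[-0.046,0.028,0],0,-1],[[-0.094,0.055,0],0,-1],[[-0.094,0.055,0],0,-1],[[-0.094,0.055,0],0,-1],[[-0.094,0.055,0],0,-1],[[-0.094,0.055,0],0,-1],[[-0.094,0.055,0],0,-1],[[-0.094,0.055,0],0,-1],[[-0.094,0.055,0],0,-1],[[-0.078,0.05,0],0,-1],[[0,0,0],0,-1],[[0,0,0.08],0,-1],[[0,0,0.08],0,-1],[[0,0,0],0,-1],[[0,0,0],0,-1]]'

```text
time_s: 26.28
tool_pos: [0.6342, -0.0756, 0.1255]
tcp_rot: [0.853, 0.522, -0.001, -0.001]
ft_force: [0.6, -0.1, -0.5]
width: 0.13
grip_force: 20.0
```

```bash
python3 - <<'E'
from goal import *
need(np.array([.636,-.0758,.09]))
d={}
for n in("wrist","top","scene"):
    i=r.get_image(n);d[n]=i
pickle.dump(d,open("w7.pkl","wb"))
i=d["wrist"];a=i["color"][90:340,120:400];b=d["scene"]["color"][150:220,185:285]
cv2.imwrite("pics/w7.png",np.hstack([cv2.resize(a,(448,400)),cv2.resize(b,(352,400))]))
E
```

```text
t 26.28 pos [ 0.6342 -0.0756  0.1255] yaw 62.89 tilt [-9.0e-04 -3.2e-03 -1.0e+00] F [ 0.58 -0.12 -0.5 ] T [-0.031 -0.035  0.022] w 12.0 mm g 20.0 j [-0.24  0.64  1.32 -0.    1.19  0.23]
target [ 0.636  -0.0758  0.09  ] units [0.0021 0.0061 0.1182] at final yaw None
```

View pics/w7.png

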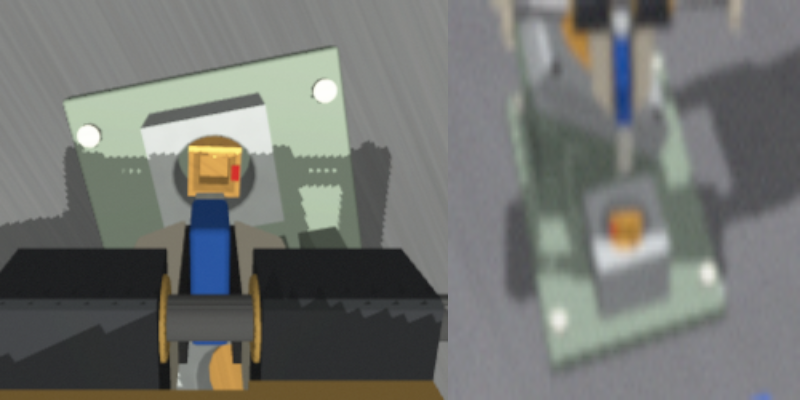

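The view shows the barrel square to the key, with its hole at about (215,172) and the bow at (210,230). The yaw is right. I'll refine the hole position from this view.

```bash
python3 - <<'E'
from goal import *
d=pickle.load(open("w7.pkl","rb"));i=d["wrist"];P=pts(i);H=hsv(i);z=P[...,2]
print(ray(i,254.4,197.5,.041))
for n in("wrist","top","scene"):
    i=d[n];P=pts(i);H=hsv(i);z=P[...,2]
    y=((H[...,0]>12)&(H[...,0]<35)&(H[...,1]>100)|((H[...,0]<8)&(H[...,1]>140)))&(np.hypot(P[...,0]-.636,P[...,1]+.0755)<.026)&(z>.03)&(z<.05)
    c=np.argwhere(y)[:,::-1]
    if len(c)>10:
        w=np.array([ray(i,u,v,.041)[:2] for u,v in c],np.float32);print(n,len(c),"yellow rect",cv2.minAreaRect(w))
    g=(H[...,1]<60)&(abs(z-.047)<.004)&(np.hypot(P[...,0]-.636,P[...,1]+.0755)<.046)
    for b in blobs(g,150):
        w=np.array([ray(i,u,v,.047)[:2] for v,u in np.argwhere(b)],np.float32);print("  block",cv2.minAreaRect(w))
s=st(r.get_state())
E
```

```text
[ 0.63706451 -0.07565472  0.041     ]
wrist 779 yellow rect ((0.6369454860687256, -0.07386885583400726), (0.029356930404901505, 0.025978432968258858), 62.168190002441406)
  block ((0.6364619731903076, -0.07401645183563232), (0.0607076920568943, 0.059965819120407104), 73.76676177978516)
scene 36 yellow rect ((0.6361144185066223, -0.08061683177947998), (0.01717122085392475, 0.023865992203354836), 58.42218017578125)
  block ((0.6394412517547607, -0.0752490982413292), (0.06667522341012955, 0.06106335297226906), 73.6921615600586)
t 26.43 pos [ 0.6361 -0.0757  0.1282] yaw 62.98 tilt [ 6.0e-04  2.7e-03 -1.0e+00] F [ 0.17  0.63 -0.58] T [-0.012 -0.04   0.026] w 11.8 mm g 20.0 j [-0.24  0.63  1.32 -0.    1.19  0.23]
```

Call:
step_arm --moves '[[[0.003,0,0.05],0,-1],[[0,0,0.05],0,-1],[[0,0,0.03],0,-1],[[0,0,0],0,-1],[[0,0,0.01],0,-1],[[0,0,0.01],0,-1],[[0,0,0.01],0,-1],[[0,0,0],0,-1]]'

```text
time_s: 27.1
tool_pos: [0.6356, -0.0749, 0.0784]
tcp_rot: [0.853, 0.522, -0.0, 0.0]
ft_force: [0.3, 0.8, -1.1]
width: 0.127
grip_force: 20.0
```

Call:
step_arm --moves '[[[0,0,0.01],0,-1],[[0,0,0.01],0,-1],[[0,0,0],0,-1]]'

```text
time_s: 27.35
tool_pos: [0.6353, -0.0749, 0.0719]
tcp_rot: [0.853, 0.522, -0.0, -0.0]
ft_force: [0.3, 0.1, -0.9]
width: 0.128
grip_force: 20.0
```

Call:
step_arm --moves '[[[0,0,0.006],0,-1],[[0,0,0.004],0,-1],[[0,0,0.002],0,-1],[[0,0,0],0,-1]]'

```text
time_s: 27.68
tool_pos: [0.6356, -0.0749, 0.069]
tcp_rot: [0.853, 0.523, 0.0, 0.0]
ft_force: [0.2, -0.0, 0.0]
width: 0.125
grip_force: 20.0
```

Call:
step_arm --moves '[[[0,0,0.003],0,-1],[[0,0,0],0,-1]]'

```text
time_s: 27.85
tool_pos: [0.6357, -0.0749, 0.0689]
tcp_rot: [0.853, 0.523, 0.0, 0.0]
ft_force: [-1.7, 0.5, 5.6]
width: 0.127
grip_force: 20.0
```

Call:
step_arm --moves '[[[0,0,-0.002],0.015,-1],[[0,0,0],0.015,-1],[[0,0,0],0.015,-1],[[0,0,0],0.015,-1],[[0,0,0],0.015,-1],[[0,0,0],0.015,-1],[[0,0,0],0.015,-1],[[0,0,0],0.015,-1],[[0,0,0],0.015,-1],[[0,0,0],0.015,-1],[[0,0,0],0.015,-1],[[0,0,0],0.012,-1],[[0,0,0],0,-1],[[0,0,0],0,-1]]'

```text
time_s: 29.02
tool_pos: [0.6365, -0.0754, 0.0691]
tcp_rot: [1.0, -0.005, 0.001, 0.0]
ft_force: [3.0, -2.4, -0.3]
width: 0.128
grip_force: 20.0
```

```bash
python3 - <<'E'
from goal import *
st(r.get_state())
E
```

```text
t 29.02 pos [ 0.6365 -0.0754  0.0691] yaw -0.59 tilt [ 0.0024  0.001  -1.    ] F [ 2.96 -2.37 -0.29] T [-0.466 -0.532  0.014] w 11.8 mm g 20.0 j [-0.24  0.7   1.38 -0.    1.07  1.34]
```

Call:
step_arm --moves '[[[0,0,0],0.009,-1],[[0,0,0],0.009,-1],[[0,0,0],0,-1],[[0,0,0],0,-1]]'

```text
time_s: 29.35
tool_pos: [0.6365, -0.0755, 0.0691]
tcp_rot: [0.998, -0.061, 0.001, 0.0]
ft_force: [3.4, -4.0, 0.7]
width: 0.128
grip_force: 20.0
```

```bash
python3 - <<'E'
from goal import *
st(r.get_state())
E
```

```text
t 29.35 pos [ 0.6365 -0.0755  0.0691] yaw -7.02 tilt [ 2.3e-03  8.0e-04 -1.0e+00] F [ 3.37 -3.95  0.74] T [-0.695 -0.776  0.027] w 11.8 mm g 20.0 j [-0.24  0.7   1.38 -0.    1.07  1.46]
```

Call:
step_arm --moves '[[[0,0,0],0.007,-1],[[0,0,0],0.007,-1],[[0,0,0],0,-1],[[0,0,0],0,-1]]'

```text
time_s: 29.68
tool_pos: [0.6364, -0.0756, 0.0691]
tcp_rot: [0.994, -0.105, 0.001, 0.001]
ft_force: [3.3, -3.9, -0.2]
width: 0.127
grip_force: 20.0
```

```bash
python3 - <<'E'
from goal import *
st(r.get_state())
E
```

```text
t 29.68 pos [ 0.6364 -0.0756  0.0691] yaw -12.07 tilt [ 2.4e-03  8.0e-04 -1.0e+00] F [ 3.28 -3.86 -0.16] T [-0.72  -0.765  0.017] w 11.7 mm g 20.0 j [-0.24  0.7   1.38 -0.    1.07  1.54]
```

Call:
step_arm --moves '[[[0,0,0],0.01,-1],[[0,0,0],0.01,-1],[[0,0,0],0,-1],[[0,0,0],0,-1]]'

```text
time_s: 30.02
tool_pos: [0.6364, -0.0756, 0.069]
tcp_rot: [0.986, -0.167, 0.001, 0.001]
ft_force: [3.9, -4.0, -0.1]
width: 0.129
grip_force: 20.0
```

```bash
python3 - <<'E'
from goal import *
from scipy.spatial.transform import Rotation as R
s=r.get_state();st(s)
i=r.get_image("wrist");M=R.from_quat(s["tcp_rot"]).as_matrix();Q=pts(i);P=(Q-s["tool_pos"])@M;H=hsv(i)
bl=(H[...,0]>100)&(H[...,0]<125)&(H[...,1]>130)&(H[...,2]>40)&(abs(P[...,2])<.06)&(np.hypot(P[...,0],P[...,1])<.05)
b=max(blobs(bl,20),key=lambda b:b.sum())
top=b&(P[...,2]<-.018);c=P[top][:,:2].astype(np.float32);print("bow",b.sum(),np.round(np.percentile(P[b],[2,50,98],axis=0)*1e3,1).tolist(),cv2.minAreaRect((c*1e3)))
d=np.hypot(Q[...,0]-.6366,Q[...,1]+.0752)
rd=((H[...,0]<8)|(H[...,0]>172))&(H[...,1]>120)&(d<.025)&(Q[...,2]<.06)
y=(H[...,0]>12)&(H[...,0]<35)&(H[...,1]>100)&(d<.026)&(Q[...,2]<.055)
for n,m in(("red",rd),("yel",y)):
    for b in blobs(m,4):
        w=np.array([ray(i,u,v,.041)[:2] for v,u in np.argwhere(b)],np.float32);q=w.mean(0)-[.6366,-.0752];print(n,b.sum(),w.mean(0),"ang %.1f"%np.degrees(np.arctan2(q[1],q[0])),cv2.minAreaRect(w))
E
```

```text
t 30.02 pos [ 0.6364 -0.0756  0.069 ] yaw -19.28 tilt [ 2.5e-03  6.0e-04 -1.0e+00] F [ 3.87 -4.   -0.1 ] T [-0.789 -0.783  0.012] w 11.9 mm g 20.0 j [-0.24  0.7   1.38 -0.    1.07  1.67]
bow 1445 [[-1.8, -6.4, -24.8], [12.6, -0.6, -23.3], [19.4, 5.1, -3.3]] ((8.348479270935059, -0.8184599876403809), (11.946460723876953, 22.224470138549805), 89.98503112792969)
red 67 [ 0.6378123  -0.08529915] ang -83.2 ((0.6380122900009155, -0.0851537212729454), (0.0077549973502755165, 0.003928476478904486), 10.658064842224121)
yel 825 [ 0.6453867  -0.07632516] ang -7.3 ((0.6438751816749573, -0.07758879661560059), (0.0348682776093483, 0.019694041460752487), 69.17387390136719)
```

Call:
step_arm --moves '[[[0,0,0],0.012,-1],[[0,0,0],0.012,-1],[[0,0,0],0,-1],[[0,0,0],0,-1]]'

```text
time_s: 30.4
tool_pos: [0.6363, -0.0757, 0.069]
tcp_rot: [0.97, -0.241, 0.001, 0.0]
ft_force: [3.6, -3.7, 1.3]
width: 0.131
grip_force: 20.0
```

```bash
cat > lk.py <<'E'
from goal import *
from scipy.spatial.transform import Rotation as R
def lk(save=None):
    i=r.get_image("wrist");s=r.get_state();st(s)
    M=R.from_quat(s["tcp_rot"]).as_matrix();Q=pts(i);P=(Q-s["tool_pos"])@M;H=hsv(i)
    bl=(H[...,0]>100)&(H[...,0]<125)&(H[...,1]>130)&(H[...,2]>40)&(Q[...,2]>.06)&(np.hypot(Q[...,0]-.6366,Q[...,1]+.0752)<.05)
    for b in blobs(bl,30):
        t=np.percentile(Q[b][:,2],90);w=np.array([ray(i,u,v,t)[:2] for v,u in np.argwhere(b&(Q[...,2]>t-.004))],np.float32);print("bow top z %.4f"%t,b.sum(),cv2.minAreaRect(w),"tool rng",np.round(np.percentile(P[b],[2,98],axis=0)*1e3,1).tolist())
    d=np.hypot(Q[...,0]-.6366,Q[...,1]+.0752)
    rd=((H[...,0]<8)|(H[...,0]>172))&(H[...,1]>120)&(d<.025)&(Q[...,2]<.06)
    for b in blobs(rd,4):
        w=np.array([ray(i,u,v,.041)[:2] for v,u in np.argwhere(b)],np.float32);q=w.mean(0)-[.6366,-.0752];print("red",b.sum(),w.mean(0),"ang %.1f"%np.degrees(np.arctan2(q[1],q[0])),cv2.minAreaRect(w))
    g=(H[...,1]<60)&(abs(Q[...,2]-.047)<.004)&(d<.046)
    for b in blobs(g,150):
        w=np.array([ray(i,u,v,.047)[:2] for v,u in np.argwhere(b)],np.float32);print("block",cv2.minAreaRect(w))
    if save:cv2.imwrite(save,cv2.resize(i["color"][90:340,120:400],(672,600),interpolation=cv2.INTER_CUBIC))
E
python3 -c "
from lk import *
lk('pics/k1.png')"
```

```text
t 30.45 pos [ 0.6363 -0.0757  0.0691] yaw -27.92 tilt [ 2.3e-03  3.0e-04 -1.0e+00] F [ 3.49 -3.7   1.32] T [-0.807 -0.683 -0.058] w 12.2 mm g 20.0 j [-0.24  0.7   1.38 -0.    1.07  1.82]
bow top z 0.0934 1441 ((0.6450639963150024, -0.07930643856525421), (0.011759132146835327, 0.02275783196091652), 62.710227966308594) tool rng [[-1.9, -6.4, -24.9], [19.3, 5.0, -3.5]]
bow top z 0.0929 39 ((0.6196913719177246, -0.06591683626174927), (0.009377099573612213, 0.0005770934512838721), 62.086936950683594) tool rng [[-20.8, -5.2, -24.0], [-18.9, 3.9, -22.0]]
red 63 [ 0.637908   -0.08540682] ang -82.7 ((0.6382574439048767, -0.08519601076841354), (0.007941409014165401, 0.0038850291166454554), 4.610333442687988)
block ((0.6439751982688904, -0.07709743082523346), (0.05993647500872612, 0.04712391644716263), 73.83197021484375)
```

View pics/k1.png

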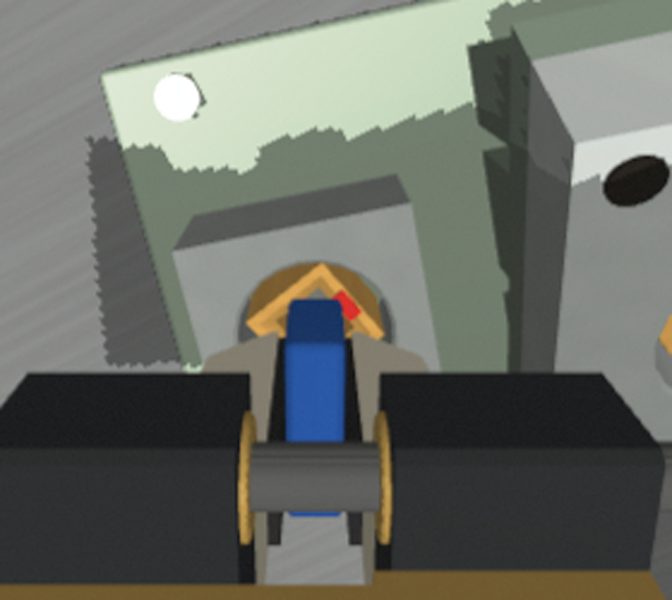

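The view shows the barrel at its stop, with its red mark at (347,305) on the right and its corner at (322,265). The key has been over-turned and wedged against the barrel. I'll turn it back into its free play and check that the barrel stays put.

Call:
step_arm --moves '[[[0,0,0],-0.013,-1],[[0,0,0],-0.013,-1],[[0,0,0],-0.013,-1],[[0,0,0],-0.013,-1],[[0,0,0],0,-1],[[0,0,0],0,-1]]'

```text
time_s: 30.95
tool_pos: [0.6364, -0.0755, 0.069]
tcp_rot: [0.997, -0.081, 0.001, 0.0]
ft_force: [3.4, -4.4, 0.3]
width: 0.13
grip_force: 20.0
```

```bash
python3 -c "
from lk import *
lk();r.get_image('wrist');lk()"
```

```text
t 31.00 pos [ 0.6363 -0.0755  0.069 ] yaw -9.29 tilt [ 2.1e-03  8.0e-04 -1.0e+00] F [ 3.48 -3.48  1.17] T [-0.778 -0.693  0.078] w 12.1 mm g 20.0 j [-0.24  0.7   1.38 -0.    1.07  1.5 ]
bow top z 0.0934 1439 ((0.6460831761360168, -0.07616902887821198), (0.01176649983972311, 0.022778242826461792), 81.37227630615234) tool rng [[-1.7, -6.4, -24.8], [19.5, 5.0, -3.7]]
bow top z 0.0928 39 ((0.6176643967628479, -0.07159343361854553), (0.009382540360093117, 0.00057739089243114), 80.7131576538086) tool rng [[-20.4, -5.2, -24.0], [-18.6, 3.9, -22.3]]
red 63 [ 0.64129055 -0.08433425] ang -62.8 ((0.6415843963623047, -0.08422089368104935), (0.007947441190481186, 0.003703527385368943), 23.01920509338379)
block ((0.6454159617424011, -0.07740641385316849), (0.059892743825912476, 0.04442460462450981), 73.90979766845703)
t 31.10 pos [ 0.6364 -0.0755  0.069 ] yaw -9.29 tilt [ 2.1e-03  8.0e-04 -1.0e+00] F [ 3.72 -3.44  0.96] T [-0.729 -0.758  0.088] w 12.0 mm g 20.0 j [-0.24  0.7   1.38 -0.    1.07  1.5 ]
bow top z 0.0934 1444 ((0.6460734009742737, -0.07617081701755524), (0.011766815558075905, 0.022763216868042946), 81.34848022460938) tool rng [[-1.5, -6.4, -24.9], [19.5, 5.1, -3.7]]
bow top z 0.0928 39 ((0.6176936030387878, -0.07158954441547394), (0.009379860013723373, 0.0005772627191618085), 80.6894302368164) tool rng [[-20.4, -5.2, -24.2], [-18.4, 3.9, -22.2]]
red 63 [ 0.64132595 -0.08436178] ang -62.7 ((0.6416118741035461, -0.08410985767841339), (0.00769005948677659, 0.003964954521507025), 26.262826919555664)
block ((0.6453064680099487, -0.07736673951148987), (0.0599178820848465, 0.044113993644714355), 73.96170806884766)
```

Call:
step_arm --moves '[[[0,0,0],0,-0.5],[[0,0,0],0,-0.5],[[0,0,0],0,-0.5],[[0,0,0],0,-0.5],[[0,0,0],0,-0.5]]'

```text
time_s: 31.52
tool_pos: [0.6352, -0.0746, 0.0683]
tcp_rot: [0.997, -0.081, -0.001, -0.0]
ft_force: [0.9, -0.5, 0.2]
width: 0.248
grip_force: 0.0
```

```bash
python3 - <<'E'
from lk import *
lk()
i=pickle.load(open("w7.pkl","rb"))["wrist"];Q=pts(i);H=hsv(i);d=np.hypot(Q[...,0]-.6366,Q[...,1]+.0752)
rd=((H[...,0]<8)|(H[...,0]>172))&(H[...,1]>120)&(d<.025)&(Q[...,2]<.06)
for b in blobs(rd,4):
    w=np.array([ray(i,u,v,.041)[:2] for v,u in np.argwhere(b)],np.float32);q=w.mean(0)-[.6366,-.0752];print("w7 red",b.sum(),w.mean(0),"ang %.1f"%np.degrees(np.arctan2(q[1],q[0])),cv2.minAreaRect(w))
E
```

```text
t 31.57 pos [ 0.6353 -0.0746  0.0684] yaw -9.34 tilt [-8.e-04 -2.e-04 -1.e+00] F [ 0.75 -0.1  -0.04] T [ 0.079  0.026 -0.06 ] w 22.8 mm g 0.0 j [-0.24  0.7   1.38  0.    1.07  1.5 ]
bow top z 0.0933 1427 ((0.6456561088562012, -0.07653738558292389), (0.010935436002910137, 0.023663286119699478), 80.14828491210938) tool rng [[-1.4, -5.3, -25.6], [20.9, 5.4, -4.4]]
red 61 [ 0.6411817  -0.08444114] ang -63.6 ((0.6414188146591187, -0.08377045392990112), (0.007755952421575785, 0.004077443853020668), 33.99098587036133)
block ((0.6481460332870483, -0.07819359749555588), (0.05989604443311691, 0.03840061277151108), 73.92321014404297)
block ((0.6179901361465454, -0.06065838038921356), (0.0063826763071119785, 0.01601245626807213), 77.21351623535156)
w7 red 40 [ 0.6457546  -0.08024271] ang -28.8 ((0.6460355520248413, -0.0802564024925232), (0.007598438765853643, 0.003196252044290304), 63.650489807128906)
```

Call:
step_arm --moves '[[[0.003,0,0],0,-1],[[0,0,0],0,-1],[[0,0,0],0,-1],[[0,0,0],0,-1],[[0,0,0],0,-1],[[0,0,0],0.013,-1],[[0,0,0],0.013,-1],[[0,0,0],0.013,-1],[[0,0,0],0.013,-1],[[0,0,0],0,-1],[[0,0,0],0,-1]]' --newtons 20

```text
time_s: 32.48
tool_pos: [0.6365, -0.0755, 0.0686]
tcp_rot: [0.97, -0.242, 0.0, 0.0]
ft_force: [-0.7, -3.8, -0.4]
width: 0.131
grip_force: 20.0
```

```bash
python3 -c "
from lk import *
lk()"
```

```text
t 32.53 pos [ 0.6364 -0.0755  0.0686] yaw -27.94 tilt [ 3.e-04  7.e-04 -1.e+00] F [-0.16 -4.87 -1.25] T [-0.729  0.14  -0.013] w 11.9 mm g 20.0 j [-0.24  0.7   1.37 -0.    1.07  1.82]
bow top z 0.0934 1440 ((0.6452257037162781, -0.0792810469865799), (0.01179790124297142, 0.022134702652692795), 62.055545806884766) tool rng [[-1.6, -6.6, -25.2], [19.4, 5.0, -3.8]]
bow top z 0.0933 41 ((0.6203058362007141, -0.0663013681769371), (0.009809134528040886, 0.0005743405781686306), 62.05615234375) tool rng [[-20.1, -5.5, -24.9], [-18.2, 4.4, -22.9]]
red 63 [ 0.63785547 -0.08551226] ang -83.1 ((0.6383017897605896, -0.08549166470766068), (0.007943443953990936, 0.0038753352127969265), 4.324732303619385)
block ((0.6441766619682312, -0.07716497778892517), (0.059932079166173935, 0.047034889459609985), 73.84098052978516)
```

Call:
step_arm --moves '[[[0,0,0.003],0.008,-1],[[0,0,0],0,-1],[[0,0,0],0,-1]]'

```text
time_s: 32.78
tool_pos: [0.6366, -0.0755, 0.0685]
tcp_rot: [0.964, -0.266, 0.0, 0.0]
ft_force: [-2.4, -3.9, 5.4]
width: 0.132
grip_force: 20.0
```

```bash
python3 -c "
from lk import *
lk()"
```

```text
t 32.83 pos [ 0.6366 -0.0755  0.0685] yaw -30.83 tilt [ 1.e-03  5.e-04 -1.e+00] F [-2.41 -4.66  5.13] T [-0.755  0.546  0.152] w 11.8 mm g 20.0 j [-0.24  0.7   1.37 -0.    1.07  1.87]
bow top z 0.0933 1446 ((0.6453280448913574, -0.07980205118656158), (0.011817090213298798, 0.02262117899954319), 59.18422317504883) tool rng [[-1.6, -6.6, -25.3], [19.3, 5.1, -4.1]]
bow top z 0.0930 53 ((0.6204742193222046, -0.06523286551237106), (0.009827573783695698, 0.0011514449724927545), 59.18526840209961) tool rng [[-20.7, -5.5, -24.6], [-18.5, 4.4, -22.8]]
red 63 [ 0.6377861  -0.08547929] ang -83.4 ((0.6380248665809631, -0.08521052449941635), (0.007549312897026539, 0.0036432771012187004), 12.685452461242676)
block ((0.6433620452880859, -0.07695011049509048), (0.059929925948381424, 0.048293858766555786), 73.88538360595703)
```

The red mark stays at about −83° as I turn further, and the torque now rises, so the barrel is on its stop. I'll let go and back off.

Call:
step_arm --moves '[[[0,0,0],0,-0.5],[[0,0,0],0,-0.5],[[0,0,0],0,-0.4],[[0,0,0],0,-0.3],[[0,0,0],0,-0.3]]'

```text
time_s: 33.25
tool_pos: [0.6364, -0.0747, 0.0674]
tcp_rot: [0.964, -0.267, -0.0, -0.0]
ft_force: [-0.3, 0.0, -0.1]
width: 0.342
grip_force: 0.0
```

```bash
python3 -c "
from lk import *
lk()"
```

```text
t 33.30 pos [ 0.6364 -0.0748  0.0674] yaw -30.94 tilt [-4.e-04 -1.e-04 -1.e+00] F [ 0.55  0.17 -0.62] T [0.075 0.039 0.029] w 31.5 mm g 0.0 j [-0.24  0.7   1.37  0.    1.07  1.87]
bow top z 0.0934 1397 ((0.6451552510261536, -0.08001392334699631), (0.0112961670383811, 0.02252230979502201), 60.6624641418457) tool rng [[-1.1, -5.4, -26.4], [19.9, 5.4, -5.3]]
bow top z 0.0929 61 ((0.620276153087616, -0.0660441517829895), (0.009752585552632809, 0.0011434778571128845), 59.11113739013672) tool rng [[-20.3, -4.1, -25.7], [-17.7, 5.6, -23.3]]
red 62 [ 0.63764644 -0.08543111] ang -84.2 ((0.6381198167800903, -0.08499845862388611), (0.0078123402781784534, 0.003617000998929143), 12.601510047912598)
block ((0.6470791697502136, -0.07807542383670807), (0.05993492528796196, 0.04072151705622673), 73.5726089477539)
block ((0.6290380954742432, -0.054543912410736084), (0.012072354555130005, 0.025028415024280548), 58.504547119140625)
block ((0.6141668558120728, -0.07627765834331512), (0.008238274604082108, 0.018712949007749557), 60.564231872558594)
```

Call:
step_arm --moves '[[[0,0,-0.02],0,-0.3],[[0,0,-0.05],0,-0.3],[[0,0,-0.1],0,-0.3],[[0,0,-0.12],0,-0.3],[[0,0,-0.12],0,-0.3],[[0,0,-0.12],0,-0.3],[[-0.08,0,-0.1],0,-0.3],[[-0.1,0,0],0,-0.3],[[-0.06,0,0],0,-0.3],[[0,0,0],0,-0.3],[[0,0,0],0,-0.3]]'

```text
time_s: 34.22
tool_pos: [0.5745, -0.0376, 0.2578]
tcp_rot: [0.964, -0.266, 0.001, -0.0]
ft_force: [-0.0, -0.6, -0.6]
width: 0.352
grip_force: 0.0
```

```bash
python3 - <<'E'
from lk import *
lk()
i=r.get_image("wrist");P=pts(i);H=hsv(i);z=P[...,2]
xs=-np.cross(yt,nf);q=P-W;A=np.stack([q@xs,-q@yt,q@nf],-1)
y=(H[...,0]>15)&(H[...,0]<35)&(H[...,1]>110)&(np.hypot(A[...,0],A[...,1])<.028)&(abs(A[...,2])<.015)
a=A[y];c,*_=np.linalg.lstsq(np.c_[a[:,:2],np.ones(len(a))],a[:,2],rcond=None);print("plate tilt",np.degrees(c[:2]),"n mm",c[2]*1e3,len(a))
i=r.get_image("top");P=pts(i);H=hsv(i);z=P[...,2]
rd=((H[...,0]<8)|(H[...,0]>172))&(H[...,1]>140)&(z>.05)
for b in blobs(rd,10):print("red",b.sum(),np.median(P[b],0))
E
```

```text
t 34.27 pos [ 0.5751 -0.0381  0.2573] yaw -30.94 tilt [ 1.3e-03 -3.0e-04 -1.0e+00] F [-1.01 -0.21 -0.21] T [ 0.087  0.034 -0.026] w 31.9 mm g 0.0 j [-0.2   0.42  1.33 -0.    1.4   1.91]
bow top z 0.0937 465 ((0.6358926892280579, -0.07476111501455307), (0.010976522229611874, 0.03862719610333443), 60.7838134765625) tool rng [[52.4, -4.7, 163.0], [89.2, 5.2, 166.5]]
red 9 [ 0.63747835 -0.08630031] ang -85.5 ((0.6374759078025818, -0.08630146831274033), (0.004626841749995947, 0.001550942426547408), 15.568792343139648)
block ((0.6370325088500977, -0.07493805885314941), (0.05991312488913536, 0.059920862317085266), 73.89048767089844)
plate tilt [0.06745067 0.17481723] n mm -8.262261536885006 2282
red 108 [0.43526021 0.19173256 0.10082228]
```

```bash
python3 -c "
from bench import r
print(r.hand_in())"
```

```text
the job is handed in; nothing more can be done
None
```

The job is handed in at about 34 s on the robot's clock: the plate is pressed fully home and level, the tamper is upright on its pad (about 5 mm off centre), and the key is fully in the lock, turned clockwise to its stop and released. On the first turn I over-turned the key, and easing it back took the barrel about 20° off its stop, so I re-gripped and turned it to the stop again; it stayed there after release.

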